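# Move a tissue tamper from its keyhole hanger to the warming rest

### The job

Slide the hanging tissue tamper along the keyhole slot to the wide end and lift it off the hanger. Park it, head up, in the two notches of the blue angled block and let go, so that you can swap from the top grasp on its head to a side grasp on its shaft; then lay it level in both notches of the white warming rest, foot over the copper pad, and let go. Do not drop it, and leave the cassettes and the little steel mould where they are.

Things in the scene. Friction and masses are not known exactly. Their poses are not given: they have to be found in the camera images.
- tamper_mid (a point): Loose round steel tissue tamper, 0.15 kg; this is the middle of its bare shaft, z axis from foot to head. In mm along z: shaft dia. 12 from -47.5 to 47.5; foot disc dia. 28 from -55.5 to -47.5; collar dia. 26 from 47.5 to 52.5; black head dia. 20 from 52.5 to 92.5. Round all about z: yaw is meaningless. It starts hanging upright, collar resting on the hanger plate, shaft in the slot.
- tamper_head (a point): Middle of the tamper's black plastic head, 72.5 mm from tamper_mid along z; same axes. At the start only collar and head stand above the hanger plate.
- tamper_foot (a point): Middle of the tamper's steel foot disc, 51.5 mm from tamper_mid towards -z; same axes.
- rack_slot (a point): Keyhole hanger, fixed: aluminium plate 68 x 140 mm, 6 mm thick, on two cream end walls. This point is in the slot, level with the plate's top face, 122 mm above the table. y runs along the slot (any direction in the room); the slot is 16 mm wide from y = -55 to +15 mm, then opens into the wide end.
- rack_wide (a point): Middle of the keyhole's wide end, a 36 x 36 mm square window, level with the plate's top (33 mm along y from rack_slot); same axes. The foot can be lifted out only here; the collar would fall through here if let go.
- block_seat (a point): Blue angled parking block, fixed. The point is the middle of the line where a parked shaft's axis lies, 85 mm above the table. x, y level, z up; the line is in the x-z plane, rising at 45 degrees towards -x (head high at -x, foot low at +x). The sloping face is 34 mm under the line. The notches open square to the slope, towards +x and up: the tamper goes in and out that way.
- block: The whole angled block, origin on the table under block_seat, same axes. Two V notches (90 degrees, 31 mm wide at the mouth, tips 7 mm above the line), 8 mm thick, centred 34 mm either side of block_seat along the line: 60 mm free between them. They take the bare shaft between foot and collar, 19 mm of play. Parked, it stays by its weight; it may slide down till the collar meets the upper notch.
- rest_seat (a point): White two-notch warming rest, fixed, on a cream base. The point is the middle of the level line (along x) where the resting shaft's axis lies, 50 mm above the table, 38 mm above the base. V notches as on the block, at x = -34 and +34 mm, opening upwards, 19 mm of play along x. A copper pad (44 mm long, middle at x = +62 mm, top 24 mm below the line) marks the foot end.
- tamper: The tamper as a body; same point and axes as tamper_mid.
- cassette_a: Bystander: pink plastic specimen cassette lying flat, 40 x 28 x 6 mm; origin under its centre.
- cassette_b: Bystander: yellow plastic specimen cassette lying flat, 40 x 28 x 6 mm; origin under its centre.
- mould: Bystander: small open steel embedding mould, 38 x 30 x 12 mm; origin under its centre.
There are look-alikes about, which are no part of the job. There is more than one size of the tamper; the job needs the middle-sized.

How it is judged:
By the outcome, as a careful person would: the job done as asked, in the order asked, and still so for the second after the job is handed in, with the robot touching nothing.
It also fails if it takes over 72 s, if anything falls off the work surface, if the arm or the gripper's body presses on something with over 40 N, if the wrist force passes 120 N, or if a joint passes its speed limit or range.

### The arm

A 7-joint arm with a two-finger parallel gripper is mounted at the origin on the work surface. World frame = base frame: x ahead of the robot, y to its left, z up, the work surface at z = 0. Lengths are in m, angles in rad, forces in N, time in s.
With the tool pointing down it reaches from about 0.425 to 0.925 m from the base axis. Payload 6.8 kg.
Tool frame: the origin (TCP) lies between the finger pads; the fingertips stand 17 mm ahead of it and the grasp point (between the pads) lies 2 mm behind it; z points along the fingers, x is the direction in which the jaws open and shut, and the axes are right-handed (so a half turn about z gives the same grasp; the last joint's range is limited). The gripper opens to 85 mm and grips with 20 to 120 N. Pads are 22 mm wide; open, the fingers measure 114 mm over their backs; the gripper's body (76 mm by 85 mm) begins 54 mm behind the grasp point. The pads swing forward as they close: fully open they stand 13 mm farther back than shut.
Start: joints at [1.157, 0.477, 0.022, 1.555, -0.011, 1.109, -0.083], TCP at [0.203, -0.644, 0.248] pointing down, gripper open.
Joint ranges: [-2.96, 2.96], [-0.34, 2.1], [-1.41, 1.46], [0.24, 2.44], [-1.37, 4.51], [0.17, 1.92], [-2.96, 2.96]. Speed limits (rad/s): [2.39, 2.39, 3.14, 3.14, 3.14, 3.14, 3.14].

### API

Orientations are given as a unit quaternion [w, x, y, z].
In Python, from station import readout, read_camera, get_calibration, bot, models gives the robot as it stands.
- The arm moves only by the tool carry_out, never from a script. Its argument "deltas" is a list of rows, each a list of 2 entries, a list of its own where there are three numbers: the shift along the tool's x, y, z in cm, then the turn about the tool's z in degrees. A call has 1 to 10 rows; each row is the pose to reach, as a shift and turn from the pose measured when the call began, along the tool's axes at that moment; what a row does not reach only later rows make up. A row lasts 1/8 s, in which the tool goes at most 62.5 mm and 10.7 degrees, less where a joint would pass 70% of its speed; a pose out of reach is approached as far as the arm can. A call with a gripper value outside its range is refused whole. "hand" is the opening, from 0 (shut) to 1 (fully open), set as the call begins (left out, the last holds). The fingers move at their own pace and stop on an object; "newtons" is the grip in N (left out, the last holds). Time passes only in rows, so rows that repeat a pose let the fingers close. It gives the time, the measured TCP pose, the force and the opening at its end, in the units of the state.
- readout.get_obs(): the state, without advancing time (a new reading comes with each control period).
- read_camera(name): name is "scene" or "top" or "wrist"; returns the picture (384x512x3 uint8, red, green, blue); there is no depth.
- get_calibration(name): a dict with "fov_y" (degrees; the focal length in pixels is half the picture's height over the tangent of half this angle, whatever the lens; pixels are square), "cx", "cy" (the principal point, pixels), "world_from_camera" (4x4, takes a point from camera to world coordinates). Camera axes: x right, y down, z forward; pixel columns grow to the right and rows downward; lengths in m; the calibration is good to about 2 mm. A picture is of the moment at which its call begins: read the wrist's pose just before it. get_calibration takes no time and is no camera call; for the wrist camera it gives the pose at the moment of the call.
- bot.hand_in(): hands the job in, once; it reports no verdict.
Trained networks look in the newest picture that a camera, given by its name, has taken for a name from the list of things; names that differ only in an ending like _2 or _b are one class to them, and where a whole thing is asked for, a point or a joint stands for the part that bears it (a point fixed in the world has none). Each returns a list of dicts, best first, with "score" (0 to 1); they miss things now and then, are a little off and sometimes report something else, mostly with a low value. They report only what shows in the picture. A call takes as long as a camera call. They do not tell look-alikes from the thing itself.
- models.spot_in(query, camera): "centre" ([row, column] in pixels, amid what is visible of it).
The state is a dict: "t": time; "q": joint angles; "joint_vel": joint speeds; "joint_torque": joint torques, N m; "eef_pos": TCP position; "tool_rot": TCP orientation; "contact_force": force on the tool from outside, world axes, zero at the start; "torque": the same for the moment, N m; "gripper_width": opening from 0.0 (shut) to 1.0 (fully open).
Only numpy, scipy, OpenCV 4.12 (cv2) and the standard library are available. Lean on these libraries where they do the work, as an engineer would, in place of code of your own. Each camera call takes 0.05 s, during which the arm holds its last target. There are 200 camera calls.

## Working session

There is one attempt and no reset: what is moved stays moved. The work goes in short steps, Python scripts to look and compute and a tool call to move; the robot and the scene stay as the last step left them, time stands still between calls to the robot, and variables do not carry over. Pictures are saved under pics/ and viewed, about 8 in all and at most 12, crops included, and the job is handed in when it is done.

Besides the shell and the picture viewer there is one more tool, called after "Emit:" as a command line: name --argument value ..., lists and objects as JSON in quotes. carry_out: Moves the arm, as the interface text tells. Its arguments: {"type":"object","properties":{"deltas":{"type":"array"},"hand":{"type":"number"},"newtons":{"type":"number"}},"required":["deltas"]}

```bash
ls; mkdir -p pics; python3 - <<'E'
from station import readout, read_camera, get_calibration, bot, models
import cv2, numpy as np
np.set_printoptions(precision=4,suppress=True)
for c in ["scene","top","wrist"]:
    im=read_camera(c); cv2.imwrite(f"pics/{c}0.png",im[:,:,::-1])
    k=get_calibration(c); print(c,k["fov_y"],k["cx"],k["cy"]); print(np.array(k["world_from_camera"]), [x for x in k if x not in("fov_y","cx","cy","world_from_camera")])
    for q in ["tamper_mid","tamper_head","tamper_foot","rack_slot","rack_wide","block_seat","rest_seat","tamper","block","cassette_a","cassette_b","mould"]:
        print(q,[([round(v) for v in d["centre"]],round(d["score"],2)) for d in models.spot_in(q,c)[:4]])
print(readout.get_obs())
a=cv2.imread("pics/scene0.png");b=cv2.imread("pics/top0.png")
E
```

```text
pics
scene 53.93637355777413 252.5896394814773 188.56656603104557
[[-0.397   0.732  -0.5537  1.1152]
 [ 0.9177  0.3272 -0.2254  0.2051]
 [ 0.0162 -0.5976 -0.8017  0.7883]
 [ 0.      0.      0.      1.    ]] []
tamper_mid [([171, 235], 0.72), ([180, 206], 0.61), ([186, 189], 0.61)]
tamper_head [([169, 236], 0.68), ([189, 193], 0.61), ([175, 209], 0.47), ([200, 174], 0.44)]
tamper_foot [([171, 208], 0.73), ([191, 191], 0.55)]
rack_slot [([182, 247], 0.57), ([207, 375], 0.17)]
rack_wide [([184, 249], 0.77)]
block_seat [([141, 147], 0.72)]
rest_seat [([212, 378], 0.7), ([138, 147], 0.25)]
tamper [([193, 191], 0.71), ([169, 236], 0.66)]
block [([139, 145], 0.6)]
cassette_a [([200, 174], 0.56), ([255, 295], 0.45)]
cassette_b [([200, 174], 0.56), ([255, 295], 0.45)]
mould [([249, 219], 0.6)]
top 51.510501308686344 257.1946458810635 194.98793086162576
[[-0.1101 -0.9736  0.1997  0.4346]
 [-0.9939  0.1074 -0.0246  0.0128]
 [ 0.0025 -0.2012 -0.9795  1.1087]
 [ 0.      0.      0.      1.    ]] []
tamper_mid [([192, 264], 0.72), ([164, 287], 0.57), ([199, 295], 0.54), ([211, 263], 0.35)]
tamper_h
[... 600 characters left out ...]
.      0.      0.      1.    ]] []
tamper_mid []
tamper_head []
tamper_foot []
rack_slot []
rack_wide []
block_seat []
rest_seat []
tamper []
block []
cassette_a []
cassette_b []
mould []
{'t': 1.95, 'q': array([ 1.1569,  0.477 ,  0.0224,  1.5554, -0.0115,  1.1093, -0.0831]), 'joint_vel': array([ 0.0017, -0.0004, -0.0014, -0.0006, -0.0001, -0.001 ,  0.0002]), 'joint_torque': array([  0.0001, -59.6307,   1.6066, -28.1535,   0.0124,   0.0017,
         0.    ]), 'eef_pos': array([ 0.2032, -0.6437,  0.2483]), 'tool_rot': array([ 0.    ,  0.8066, -0.5912, -0.    ]), 'contact_force': array([-0.0526, -0.1519, -0.6621]), 'torque': array([0.0144, 0.023 , 0.0148]), 'gripper_width': 1.0002753320698492}
```

```bash
python3 - <<'E'
import cv2
a=cv2.imread("pics/scene0.png")[100:300,100:440];b=cv2.imread("pics/top0.png")[120:300,110:420]
cv2.imwrite("pics/s1.png",cv2.resize(a,None,fx=2.35,fy=2.35,interpolation=2))
cv2.imwrite("pics/t1.png",cv2.resize(b,None,fx=2.5,fy=2.5,interpolation=2))
E
```

```text
(no output)
```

View pics/s1.png

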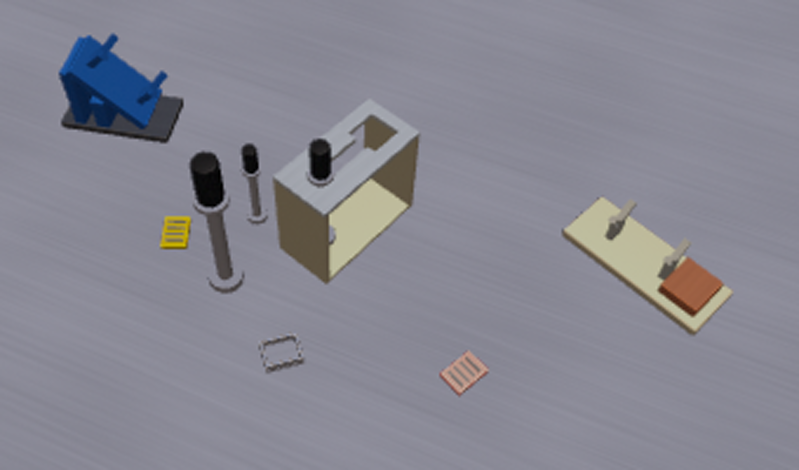

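View pics/t1.png

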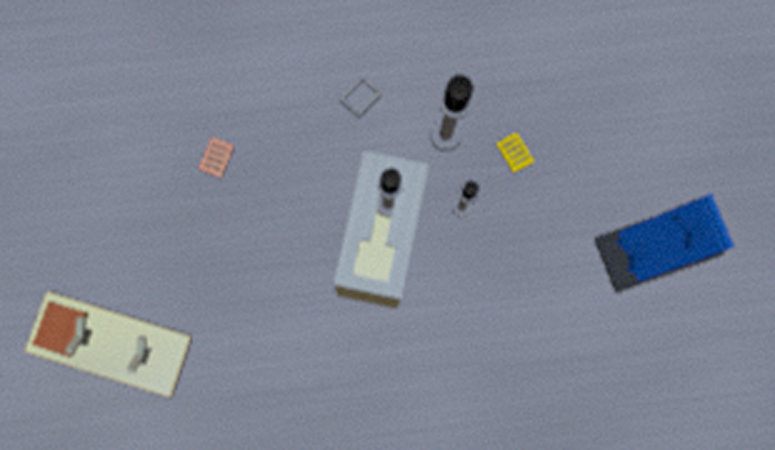

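```bash
cat > h.py <<'E'
import numpy as np, cv2
from station import readout, read_camera, get_calibration, bot, models
from scipy.spatial.transform import Rotation as R
np.set_printoptions(precision=4,suppress=True)
def ray(cal,uv):
    T=np.array(cal["world_from_camera"]); f=192/np.tan(np.radians(cal["fov_y"]/2))
    d=np.array([(uv[0]-cal["cx"])/f,(uv[1]-cal["cy"])/f,1]); return T[:3,3],T[:3,:3]@d
def at_z(cal,uv,z):
    o,d=ray(cal,uv); return o+d*(z-o[2])/d[2]
def proj(cal,P):
    T=np.array(cal["world_from_camera"]); f=192/np.tan(np.radians(cal["fov_y"]/2))
    p=T[:3,:3].T@(np.asarray(P)-T[:3,3]); return np.array([cal["cx"]+f*p[0]/p[2],cal["cy"]+f*p[1]/p[2]])
def tool():
    o=readout.get_obs(); w,x,y,z=o["tool_rot"]; return o,R.from_quat([x,y,z,w]).as_matrix()
def go(P,yaw=None):
    """shift (cm, tool axes) to world TCP P; turn deg so tool x lies at world yaw (mod 180)"""
    o,M=tool(); s=M.T@(np.asarray(P)-o["eef_pos"])*100
    cur=np.degrees(np.arctan2(M[1,0],M[0,0])); t=0
    if yaw is not None: t=-((yaw-cur+90)%180-90)
    print("t",round(o["t"],2),"pos",o["eef_pos"],"yaw",round(cur,2),"toolz",M[:,2],"F",o["contact_force"],"w",round(o["gripper_width"],3),"q7",round(o["q"][6],2)); print("shift cm",s,"turn",round(t,2))
E
python3 - <<'E'
from h import *
ct=get_calibration("top");cs=get_calibration("scene")
T=lambda u,v,z:at_z(ct,(110+u/2.5,120+v/2.5),z)
S=lambda u,v,z:at_z(cs,(100+u/2.35,100+v/2.35),z)
def rep(n,ps):
    ps=np.array(ps); print(n,ps[:,:2].round(4).tolist(),"mean",ps.mean(0)[:2],"sides",np.linalg.norm(np.roll(ps,-1,0)-ps,axis=1))
rep("plate T",[T(364,152,.122),T(428,163,.122),T(401,298,.122),T(335,287,.122)])
rep("plate S",[S(275,178,.122),S(327,213,.122),S(419,132,.122),S(372,99,.122)])
rep("win T",[T(361,240,.122),T(395,246,.122),T(391,281,.122),T(355,275,.122)])
rep("head top T",[T(391,174,.167)]);rep("head top S",[S(319,144,.167)])
rep("restbase T",[T(48,291,.012),T(190,337,.012),T(171,397,.012),T(25,350,.012)])
rep("restbase S",[S(603,196,.012),S(732,290,.012),S(695,331,.012),S(562,232,.012)])
rep("pad T",[T(46,302,.026),T(89,316,.026),T(75,357,.026),T(33,341,.026)])
rep("blkbase T",[T(596,238,.005),T(617,292,.005)])
rep("blkbase S",[S(182,97,.01),S(168,141,.01),S(62,126,.01)])
rep("blk tips S",[S(115,38,.119),S(163,75,.066)])
rep("blk T",[T(712,195,.1),T(735,247,.1)])
rep("by",[T(216,158,0),T(360,98,0),T(516,152,0)])
E
```

```text
plate T [[0.6729, -0.012], [0.6543, -0.0755], [0.5211, -0.0321], [0.5391, 0.0317]] mean [ 0.5969 -0.022 ] sides [0.0661 0.1401 0.0663 0.1407]
plate S [[0.6547, -0.0698], [0.6723, -0.0069], [0.543, 0.0353], [0.5205, -0.0254]] mean [ 0.5976 -0.0167] sides [0.0653 0.136  0.0647 0.1414]
win T [[0.5831, 0.0009], [0.5733, -0.0322], [0.5389, -0.0242], [0.5488, 0.0107]] mean [ 0.5611 -0.0112] sides [0.0346 0.0353 0.0363 0.0356]
head top T [[0.6373, -0.0345]] mean [ 0.6373 -0.0345] sides [0.]
head top S [[0.6333, -0.0323]] mean [ 0.6333 -0.0323] sides [0.]
restbase T [[0.5811, 0.3482], [0.5139, 0.1967], [0.4522, 0.2218], [0.5197, 0.376]] mean [0.5167 0.2857] sides [0.1658 0.0666 0.1683 0.0675]
restbase S [[0.453, 0.2278], [0.5187, 0.3797], [0.5824, 0.3536], [0.5192, 0.1993]] mean [0.5183 0.2901] sides [0.1655 0.0689 0.1668 0.0721]
pad T [[0.5676, 0.3467], [0.5473, 0.3012], [0.5052, 0.3184], [0.5272, 0.3625]] mean [0.5368 0.3322] sides [0.0498 0.0455 0.0492 0.0433]
blkbase T [[0.574, -0.2627], [0.5116, -0.2764]] mean [ 0.5428 -0.2696] sides [0.0639 0.0639]
blkbase S [[0.5114, -0.2738], [0.5788, -0.2531], [0.6093, -0.3774]] mean [ 0.5665 -0.3014] sides [0.0705 0.128  0.1425]
blk tips S [[0.549, -0.3178], [0.5338, -0.2764]] mean [ 0.5414 -0.2971] sides [0.069 0.069]
blk T [[0.5933, -0.3653], [0.5372, -0.379]] mean [ 0.5653 -0.3722] sides [0.0577 0.0577]
by [[0.7139, 0.154], [0.7668, -0.0175], [0.6833, -0.1883]] mean [ 0.7213 -0.0172] sides [0.1795 0.1901 0.3437]
```

```bash
python3 - <<'E'
from h import *
go([.55,-.31,.26],14)
E
```

```text
t 1.95 pos [ 0.2032 -0.6437  0.2483] yaw -72.48 toolz [-0. -0. -1.] F [-0.0526 -0.1519 -0.6621] w 1.0 q7 -0.08
shift cm [-21.3796 -43.1166  -1.1682] turn -86.48
```

Emit:
carry_out --deltas '[[[-21.4, -43.1, -1.2], -86.5], [[-21.4, -43.1, -1.2], -86.5], [[-21.4, -43.1, -1.2], -86.5], [[-21.4, -43.1, -1.2], -86.5], [[-21.4, -43.1, -1.2], -86.5], [[-21.4, -43.1, -1.2], -86.5], [[-21.4, -43.1, -1.2], -86.5], [[-21.4, -43.1, -1.2], -86.5], [[-21.4, -43.1, -1.2], -86.5], [[-21.4, -43.1, -1.2], -86.5]]' --hand 1

```text
t: 3.2
eef_pos: [0.5492, -0.3107, 0.2601]
tool_rot: [0.0, 0.993, 0.121, -0.0]
contact_force: [-0.9, -0.4, -0.5]
gripper_width: 1.0
```

```bash
python3 - <<'E'
from h import *
im=read_camera("wrist"); cv2.imwrite("pics/w1.png",cv2.resize(im[:,:,::-1],None,fx=1.5,fy=1.5,interpolation=2))
go([.56,-.011,.30],14)
c=get_calibration("wrist"); np.save("w1.npy",c,allow_pickle=True); print(c)
E
```

```text
t 3.25 pos [ 0.5487 -0.3114  0.2601] yaw 13.83 toolz [-0.001  -0.0008 -1.    ] F [ 0.3897  0.2662 -0.1309] w 1.003 q7 0.5
shift cm [  8.2721 -28.8995  -4.0162] turn -0.17
{'fov_y': 64.36191093215913, 'cx': 260.57354480540397, 'cy': 188.9297815475665, 'world_from_camera': array([[ 0.9709,  0.2316,  0.0607,  0.533 ],
       [ 0.2394, -0.9362, -0.2574, -0.246 ],
       [-0.0028,  0.2644, -0.9644,  0.3858],
       [ 0.    ,  0.    ,  0.    ,  1.    ]])}
```

View pics/w1.png

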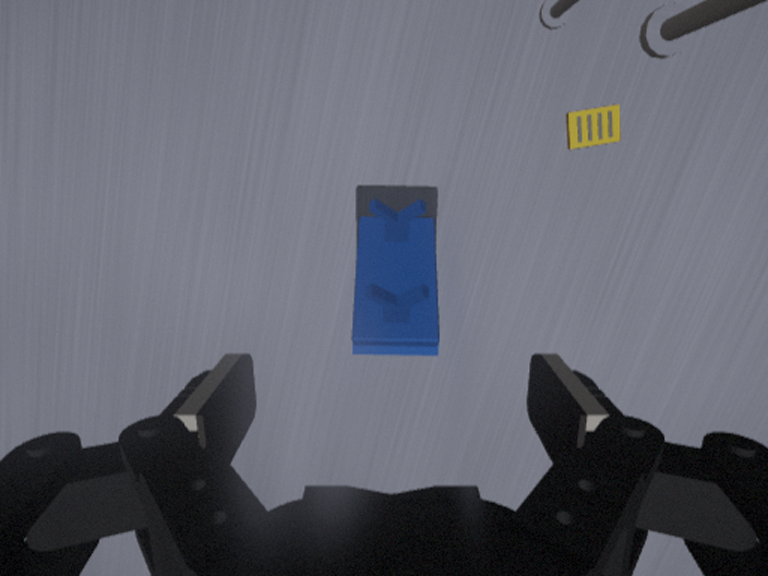

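```bash
python3 - <<'E'
import cv2,numpy as np
a=cv2.imread("pics/w1.png"); a=cv2.resize(a,(512,384),interpolation=cv2.INTER_AREA)[118:242,228:300].astype(float)
a=np.clip(((a-10)/150),0,1)**.6*255
cv2.imwrite("pics/w1c.png",cv2.resize(a.astype(np.uint8),None,fx=4.8,fy=4.8,interpolation=2))
E
```

```text
(no output)
```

View pics/w1c.png

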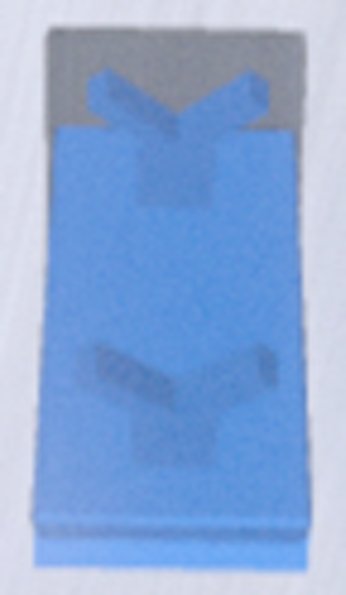

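```bash
python3 - <<'E'
from h import *
from scipy.optimize import least_squares
c=np.load("w1.npy",allow_pickle=True).item()
s=.7071
pts=[(38,7,15.5,105,68),(38,7,-15.5,247,70),(-30,7,15.5,97,343),(-30,7,-15.5,261,346)]
def W(q,a,p,y):
    l=np.array([(a+p)*s,y,(p-a)*s])/1e3; ca,sa=np.cos(q[2]),np.sin(q[2])
    return np.array([q[0]+ca*l[0]-sa*l[1],q[1]+sa*l[0]+ca*l[1],.085+l[2]])
f=lambda q:np.concatenate([proj(c,W(q,a,p,y))-np.array([228.5+u/4.8-.5,118.5+v/4.8-.5]) for a,p,y,u,v in pts])
r=least_squares(f,[.55,-.31,np.radians(104)]); print(r.x[:2],np.degrees(r.x[2]),r.fun.round(2))
q=r.x.copy()
for cam in ["top","scene"]:
    cc=get_calibration(cam)
    for a,p,y in [(34,7,15.5),(34,7,-15.5),(-34,7,15.5),(-34,7,-15.5)]:
        v=proj(cc,W(q,a,p,y)); print(cam,a,y,v,((v-[110,120])*2.5 if cam=="top" else (v-[100,100])*2.35))
go([.56,-.02,.29],14)
E
```

```text
[ 0.5506 -0.3029] 103.80747844707945 [ 0.11  0.57  0.22  0.19  0.34 -0.08 -0.63 -0.65]
top 34 15.5 [362.2589 228.0028] [630.6474 270.0071]
top 34 -15.5 [357.6462 217.0454] [619.1155 242.6134]
top -34 15.5 [384.7756 219.1857] [686.9391 247.9641]
top -34 -15.5 [379.8334 207.8052] [674.5835 219.5131]
scene 34 15.5 [169.6819 130.4706] [163.7524  71.606 ]
scene 34 -15.5 [166.1946 138.6793] [155.5574  90.8964]
scene -34 15.5 [148.7875 114.6962] [114.6507  34.5362]
scene -34 -15.5 [144.7765 122.8976] [105.2247  53.8093]
t 3.25 pos [ 0.5487 -0.3114  0.2601] yaw 13.83 toolz [-0.001  -0.0008 -1.    ] F [ 0.3897  0.2662 -0.1309] w 1.003 q7 0.5
shift cm [  8.058  -28.0262  -3.0155] turn -0.17
```

Emit:
carry_out --deltas '[[[10.6, -26, -3], 0], [[10.6, -26, -3], 0], [[10.6, -26, -3], 0], [[10.6, -26, -3], 0], [[10.6, -26, -3], 0], [[10.6, -26, -3], 0], [[10.6, -26, -3], 0]]'

```text
t: 4.12
eef_pos: [0.5892, -0.0362, 0.2896]
tool_rot: [0.001, 0.993, 0.119, -0.001]
contact_force: [-0.3, -0.5, -0.3]
gripper_width: 0.999
```

```bash
python3 - <<'E'
from h import *
im=read_camera("wrist"); c=get_calibration("wrist"); np.save("w2.npy",c,allow_pickle=True)
cv2.imwrite("pics/w2.png",cv2.resize(im[:,:,::-1],None,fx=1.5,fy=1.5,interpolation=2))
for P in [(.6373,-.0345,.167),(.5611,-.0112,.122)]: print(proj(c,P)*1.5)
for q in ["tamper_head","rack_wide","rack_slot"]: print(q,[(np.array(d["centre"][::-1])*1.5,round(d["score"],2)) for d in models.spot_in(q,"wrist")[:2]])
E
```

```text
[474.9493 297.9207]
[358.3847 216.2171]
tamper_head [(array([409.35, 348.9 ]), 0.78), (array([462.3, 276. ]), 0.62)]
rack_wide [(array([399.6 , 229.95]), 0.59), (array([292.5 , 470.55]), 0.19)]
rack_slot [(array([398.55, 226.5 ]), 0.94), (array([463.5 , 274.35]), 0.17)]
```

View pics/w2.png

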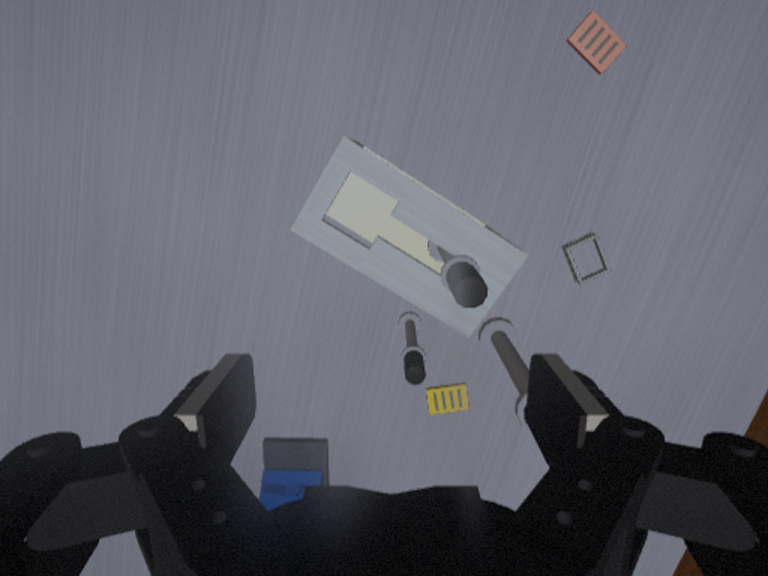

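```bash
python3 - <<'E'
from h import *
c=np.load("w2.npy",allow_pickle=True).item()
A=lambda u,v,z:at_z(c,((u+.5)/1.5-.5,(v+.5)/1.5-.5),z)
p=np.array([A(346,137,.122),A(527,255,.122),A(471,336,.122),A(292,230,.122)])
print(p,p.mean(0),np.linalg.norm(np.roll(p,-1,0)-p,axis=1))
d=(p[0]+p[3]-p[1]-p[2])/2; print("slot yaw",np.degrees(np.arctan2(d[1],d[0])))
w=np.array([A(350,171,.122),A(397,204,.122),A(373,241,.122),A(324,214,.122)]);print("win",w.mean(0),np.linalg.norm(np.roll(w,-1,0)-w,axis=1))
print("head",A(472,292,.167),"collar",A(462,277,.127))
go([.638,-.033,.22],13.8)
E
```

```text
[[ 0.5431  0.0342  0.122 ]
 [ 0.6733 -0.0098  0.122 ]
 [ 0.6537 -0.0728  0.122 ]
 [ 0.5213 -0.0298  0.122 ]] [ 0.5978 -0.0195  0.122 ] [0.1374 0.066  0.1392 0.0676]
slot yaw 161.6779214332623
win [ 0.5614 -0.0055  0.122 ] [0.0357 0.0283 0.0356 0.0317]
head [ 0.6345 -0.0314  0.167 ] collar [ 0.6351 -0.033   0.127 ]
t 4.33 pos [ 0.5893 -0.0355  0.2896] yaw 13.66 toolz [-0.0014 -0.0013 -1.    ] F [0.4833 0.2312 0.893 ] w 0.998 q7 0.02
shift cm [4.7987 0.897  6.9544] turn -0.14
```

```bash
python3 - <<'E'
from h import *
go([.635,-.032,.153],13.8)
E
```

```text
t 4.33 pos [ 0.5893 -0.0355  0.2896] yaw 13.66 toolz [-0.0014 -0.0013 -1.    ] F [0.4833 0.2312 0.893 ] w 0.998 q7 0.02
shift cm [ 4.5417  0.7226 13.6546] turn -0.14
```

Emit:
carry_out --deltas '[[[4.54, 0.72, 4.0], 0], [[4.54, 0.72, 4.0], 0], [[4.54, 0.72, 8.0], 0], [[4.54, 0.72, 12.0], 0], [[4.54, 0.72, 13.65], 0], [[4.54, 0.72, 13.65], 0], [[4.54, 0.72, 13.65], 0]]'

```text
t: 5.2
eef_pos: [0.6361, -0.032, 0.155]
tool_rot: [0.001, 0.993, 0.119, 0.001]
contact_force: [-0.3, -0.1, -0.3]
gripper_width: 1.002
```

Emit:
carry_out --deltas '[[[0, 0, 0], 0], [[0, 0, 0], 0], [[0, 0, 0], 0], [[0, 0, 0], 0], [[0, 0, 0], 0], [[0, 0, 0], 0]]' --hand 0 --newtons 40

```text
t: 5.95
eef_pos: [0.6359, -0.0321, 0.1552]
tool_rot: [0.001, 0.993, 0.119, 0.001]
contact_force: [-2.1, -0.6, 3.8]
gripper_width: 0.22
```

```bash
python3 - <<'E'
from h import *
im=read_camera("wrist"); cv2.imwrite("pics/w3.png",im[:,:,::-1])
o,M=tool()
go(o["eef_pos"]+np.array([-.9495*.0765,.3138*.0765,.004]),13.8)
E
```

```text
t 6.0 pos [ 0.6359 -0.0321  0.1552] yaw 13.64 toolz [ 0.0013 -0.0016 -1.    ] F [-3.0928 -1.5161  4.4347] w 0.222 q7 -0.06
shift cm [-6.4926 -4.0447 -0.4131] turn -0.16
```

Emit:
carry_out --deltas '[[[0, 0, -0.3], 0], [[-0.6, -0.4, -0.4], 0], [[-1.6, -1.0, -0.4], 0], [[-3.2, -2.0, -0.4], 0], [[-4.9, -3.05, -0.4], 0], [[-6.0, -3.75, -0.4], 0], [[-6.5, -4.05, -0.4], 0], [[-6.5, -4.05, -0.4], 0]]'

```text
t: 7.0
eef_pos: [0.5632, -0.0081, 0.1593]
tool_rot: [0.001, 0.993, 0.119, 0.001]
contact_force: [0.4, -1.1, -1.4]
gripper_width: 0.22
```

```bash
python3 - <<'E'
from h import *
im=read_camera("wrist"); cv2.imwrite("pics/w4.png",cv2.resize(im[60:384,100:420,::-1],None,fx=1.8,fy=1.8,interpolation=2))
a=read_camera("scene")
b=a[130:230,170:300,::-1]; cv2.imwrite("pics/s4.png",cv2.resize(b,None,fx=4.4,fy=4.4,interpolation=2))
x=cv2.imread("pics/w4.png");y=cv2.imread("pics/s4.png");y=cv2.resize(y,(400,308)); 
H=max(x.shape[0],308);z=np.zeros((H,x.shape[1]+400,3),np.uint8);z[:x.shape[0],:x.shape[1]]=x;z[:308,x.shape[1]:]=y
cv2.imwrite("pics/c4.png",cv2.resize(z,None,fx=.82,fy=.82,interpolation=cv2.INTER_AREA))
go([.5624,-.0079,.17],13.8)
E
```

```text
t 7.1 pos [ 0.5638 -0.0083  0.1592] yaw 13.61 toolz [ 0.002  -0.0016 -1.    ] F [ 0.359  -0.6049 -1.4347] w 0.216 q7 -0.11
shift cm [-0.1256 -0.0689 -1.076 ] turn -0.19
```

View pics/c4.png

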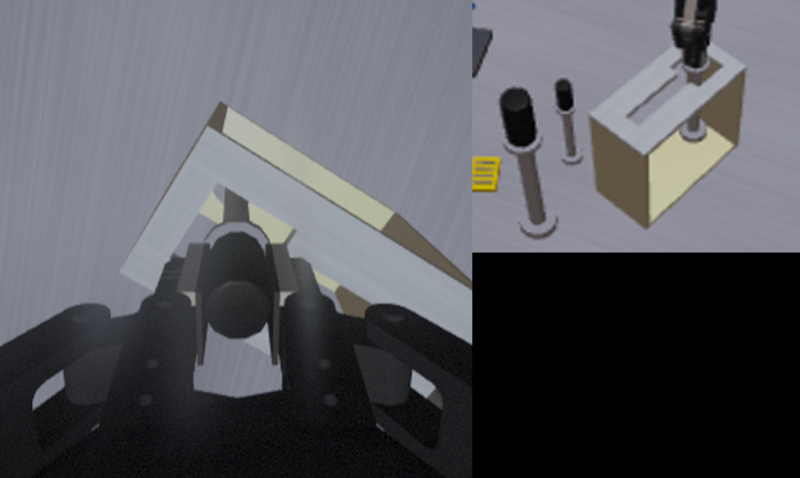

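```bash
python3 - <<'E'
from h import *
c=get_calibration("wrist")
A=lambda u,v,z:at_z(c,((u/.82+.5)/1.8-.5+100,(v/.82+.5)/1.8-.5+60),z)
for n,u,v in [("win top",217,183),("win right",297,233),("plate left",121,271),("plate top",209,124),("platefar",471,288)]: print(n,A(u,v,.122))
print("collar", A(238,243,.131+.001))
yw=np.radians(161.8); u=np.array([np.cos(yw),np.sin(yw)]); n=np.array([u[1],-u[0]])
for s in (-1,1):
  for t in (-1,1): print(s,t, np.array([.5624,-.0079])+.018*(s*u+t*n))
E
```

```text
win top [0.5504 0.0147 0.122 ]
win right [0.5848 0.0026 0.122 ]
plate left [ 0.5216 -0.0291  0.122 ]
plate top [0.5427 0.0355 0.122 ]
platefar [ 0.6585 -0.0035  0.122 ]
collar [ 0.5627 -0.0028  0.132 ]
-1 -1 [ 0.5739 -0.0306]
-1 1 [0.5851 0.0036]
1 -1 [ 0.5397 -0.0194]
1 1 [0.5509 0.0148]
```

Emit:
carry_out --deltas '[[[-0.1, 0, -2], 0], [[-0.1, 0, -4.5], 0], [[-0.1, 0, -6.5], 0], [[-0.1, 0, -7.5], 0], [[-0.1, 0, -8.2], 0], [[-0.1, 0, -8.2], 0]]'

```text
t: 7.85
eef_pos: [0.5628, -0.0084, 0.2415]
tool_rot: [0.001, 0.993, 0.118, 0.001]
contact_force: [-0.8, -0.6, -2.6]
gripper_width: 0.219
```

Emit:
carry_out --deltas '[[[0, 0, -0.5], 0], [[0, 0, -1.0], 0], [[0, 0, -1.6], 0], [[0, 0, -2.2], 0], [[0, 0, -3.2], 0], [[0, 0, -6], 0], [[0, 0, -6], 0]]'

```text
t: 8.72
eef_pos: [0.564, -0.008, 0.304]
tool_rot: [0.001, 0.993, 0.118, 0.003]
contact_force: [1.3, 0.8, -2.1]
gripper_width: 0.219
```

```bash
python3 - <<'E'
from h import *
im=read_camera("wrist"); a=read_camera("scene"); b=read_camera("top")
x=cv2.resize(im[60:,100:420,::-1],(400,405)); y=cv2.resize(a[60:260,140:340,::-1],(400,400))
z=np.zeros((405,800,3),np.uint8); z[:,:400]=x; z[:400,400:]=y; cv2.imwrite("pics/c5.png",z)
yw=np.radians(103.8); X=np.array([np.cos(yw),np.sin(yw)])
go([*(np.array([.5506,-.3029])+.085*X),.31],13.8)
E
```

```text
t 8.88 pos [ 0.5622 -0.0085  0.3008] yaw 13.6 toolz [ 0.0013 -0.0018 -1.    ] F [ 0.2684 -0.0676 -1.2185] w 0.219 q7 -0.01
shift cm [-8.0772 19.8468 -0.8868] turn -0.2
```

View pics/c5.png

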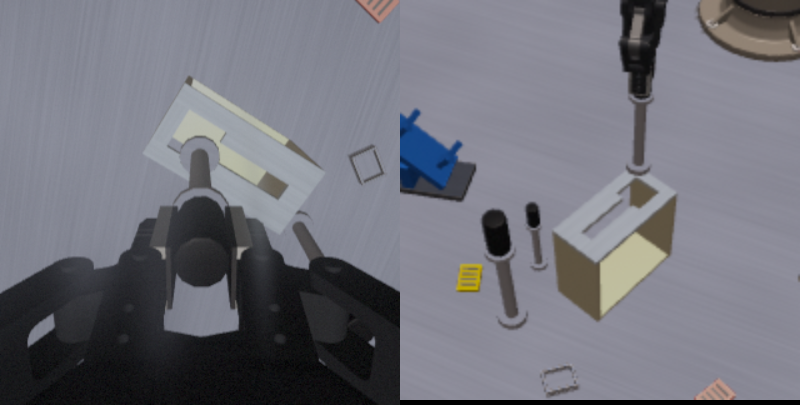

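```bash
python3 - <<'E'
from h import *
yw=np.radians(103.8); X=np.array([np.cos(yw),np.sin(yw)]);s=np.array([.5506,-.3029])
go([*(s+.060*X),.1653],13.8)
D=.1152;P=np.array([.0209,-.0329])
for th in range(0,46,5):
    t=np.radians(th); g=P+.0085*np.array([np.cos(t),np.sin(t)])+D*np.array([-np.sin(t),np.cos(t)])
    print(th,(g*1000).round(1))
E
```

```text
t 8.88 pos [ 0.5622 -0.0085  0.3008] yaw 13.6 toolz [ 0.0013 -0.0018 -1.    ] F [ 0.2684 -0.0676 -1.2185] w 0.219 q7 -0.01
shift cm [-8.0806 22.3173 13.5883] turn -0.2
0 [29.4 82.3]
5 [19.3 82.6]
10 [ 9.3 82. ]
15 [-0.7 80.6]
20 [-10.5  78.3]
25 [-20.1  75.1]
30 [-29.3  71.1]
35 [-38.2  66.3]
40 [-46.6  60.8]
45 [-54.5  54.6]
```

Emit:
carry_out --deltas '[[[-2.5, 6, 0], -0.2], [[-4.8, 12, 0], -0.2], [[-7, 18, 0], -0.2], [[-8.1, 22.3, 1], -0.2], [[-8.1, 22.3, 5], -0.2], [[-8.1, 22.3, 9], -0.2], [[-8.1, 22.3, 12], -0.2], [[-8.1, 22.3, 13.6], -0.2], [[-8.1, 22.3, 13.6], -0.2], [[-8.1, 22.3, 13.6], -0.2]]'

```text
t: 10.12
eef_pos: [0.5369, -0.2447, 0.1663]
tool_rot: [0.001, 0.993, 0.12, 0.001]
contact_force: [0.6, 0.3, -1.5]
gripper_width: 0.218
```

```bash
cat > blk.py <<'E'
from h import *
yw=np.radians(103.8); X=np.array([np.cos(yw),np.sin(yw)]);Y=np.array([-X[1],X[0]]);S=np.array([.5506,-.3029])
def rel():
    o,M=tool(); d=o["eef_pos"][:2]-S; print("block-rel TCP mm: x %.1f y %.1f z %.1f"%(d@X*1e3,d@Y*1e3,(o["eef_pos"][2]-.085)*1e3))
E
python3 - <<'E'
from blk import *
im=read_camera("wrist"); a=read_camera("scene"); np.save("w6.npy",get_calibration("wrist"),allow_pickle=True)
x=cv2.resize(im[60:,100:420,::-1],(400,405)); y=cv2.resize(a[60:190,90:220,::-1],(400,400))
z=np.zeros((405,800,3),np.uint8); z[:,:400]=x; z[:400,400:]=y; cv2.imwrite("pics/c6.png",np.clip(z*1.3,0,255).astype(np.uint8))
rel(); go([*(S+.0294*X),.1653],13.8)
E
```

```text
block-rel TCP mm: x 59.7 y -0.6 z 81.6
t 10.22 pos [ 0.537  -0.2448  0.1666] yaw 13.8 toolz [ 0.0036 -0.0028 -1.    ] F [-0.0967 -0.183  -2.2347] w 0.215 q7 0.36
shift cm [-0.0626  3.0289  0.1367] turn 0.0
```

View pics/c6.png

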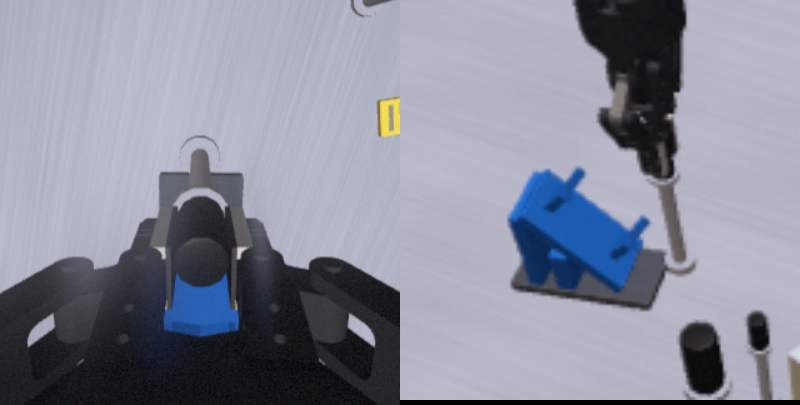

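Emit:
carry_out --deltas '[[[-0.06, 1.5, 0.13], 0], [[-0.06, 2.5, 0.13], 0], [[-0.06, 3.0, 0.13], 0], [[-0.06, 3.5, 0.12], 0], [[-0.06, 4.0, 0.1], 0], [[-0.06, 4.5, 0.12], 0], [[-0.06, 5.0, 0.16], 0], [[-0.06, 5.0, 0.16], 0]]' --newtons 20

```text
t: 11.22
eef_pos: [0.5483, -0.2939, 0.1649]
tool_rot: [0.002, 0.993, 0.12, 0.002]
contact_force: [-0.4, 3.9, -3.3]
gripper_width: 0.223
```

```bash
python3 - <<'E'
from blk import *
im=read_camera("wrist"); a=read_camera("scene"); np.save("w6.npy",get_calibration("wrist"),allow_pickle=True)
x=cv2.resize(im[60:,100:420,::-1],(400,405)); y=cv2.resize(a[60:190,90:220,::-1],(400,400))
z=np.zeros((405,800,3),np.uint8); z[:,:400]=x; z[:400,400:]=y; cv2.imwrite("pics/c7.png",np.clip(z*1.3,0,255).astype(np.uint8))
rel(); o,M=tool(); print(o["contact_force"],o["torque"],o["gripper_width"])
E
```

```text
block-rel TCP mm: x 9.5 y 0.0 z 80.1
[-0.319   2.8903 -2.9385] [ 0.7078 -0.0328 -0.0238] 0.21779122840109805
```

View pics/c7.png

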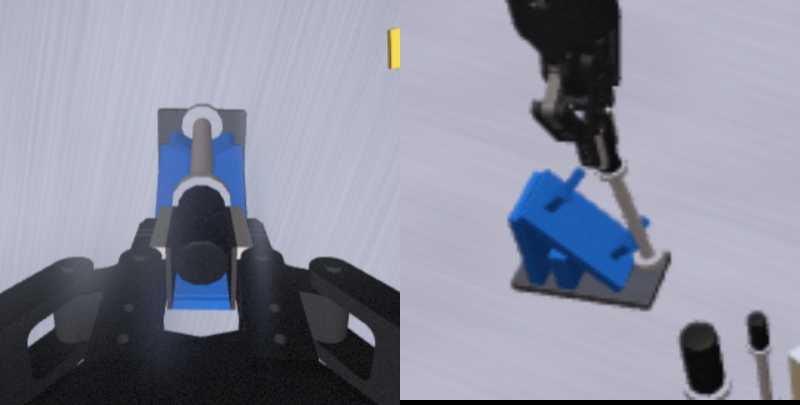

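Emit:
carry_out --deltas '[[[0, 0.5, 0.07], 0], [[0, 1.0, 0.15], 0], [[0, 1.5, 0.26], 0], [[0, 2.0, 0.38], 0], [[0, 2.5, 0.54], 0], [[0, 2.96, 0.7], 0], [[0, 3.4, 0.9], 0], [[0, 3.88, 1.1], 0], [[0, 3.88, 1.1], 0]]'

```text
t: 12.45
eef_pos: [0.5576, -0.332, 0.1541]
tool_rot: [0.002, 0.993, 0.12, 0.002]
contact_force: [-0.7, 3.3, -0.9]
gripper_width: 0.217
```

```bash
python3 - <<'E'
from blk import *
rel(); o,M=tool(); print(o["contact_force"],o["torque"],o["gripper_width"])
E
```

```text
block-rel TCP mm: x -29.9 y 0.1 z 69.1
[-0.6664  3.3219 -0.9072] [ 0.9387 -0.0578 -0.0954] 0.21693080565555536
```

Emit:
carry_out --deltas '[[[0, 0.4, 0.22], 0], [[0, 0.83, 0.48], 0], [[0, 1.25, 0.75], 0], [[0, 1.67, 1.03], 0], [[0, 2.07, 1.33], 0], [[0, 2.46, 1.65], 0], [[0, 2.46, 1.65], 0], [[0, 2.46, 1.65], 0]]'

```text
t: 13.45
eef_pos: [0.5635, -0.3561, 0.1378]
tool_rot: [0.002, 0.993, 0.12, 0.002]
contact_force: [-0.5, 2.2, 0.3]
gripper_width: 0.22
```

```bash
python3 - <<'E'
from blk import *
im=read_camera("wrist"); a=read_camera("scene")
x=cv2.resize(im[60:,100:420,::-1],(400,405)); y=cv2.resize(a[60:190,90:220,::-1],(400,400))
z=np.zeros((405,800,3),np.uint8); z[:,:400]=x; z[:400,400:]=y; cv2.imwrite("pics/c8.png",np.clip(z*1.3,0,255).astype(np.uint8))
rel(); o,M=tool(); print(o["contact_force"],o["torque"],o["gripper_width"])
E
```

```text
block-rel TCP mm: x -54.7 y 0.1 z 52.9
[-0.6841  1.1991  0.8757] [ 0.5428  0.0988 -0.0708] 0.2173931401547247
```

View pics/c8.png

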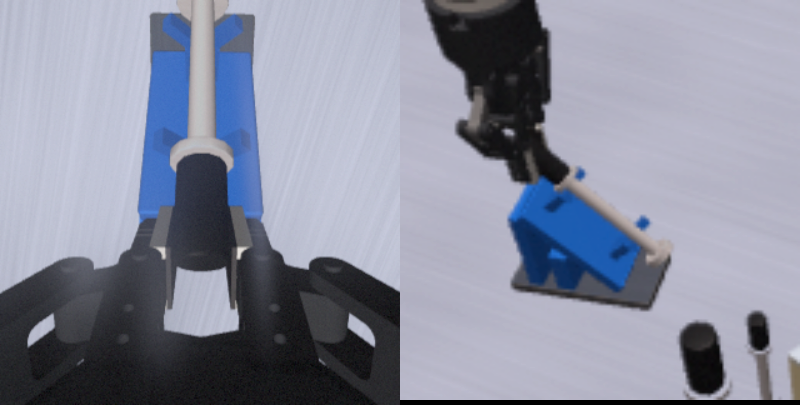

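Emit:
carry_out --deltas '[[[0, 0.1, 0.1], 0], [[0, 0.1, 0.1], 0], [[0, 0.1, 0.1], 0]]'

```text
t: 13.92
eef_pos: [0.5638, -0.3571, 0.137]
tool_rot: [0.002, 0.993, 0.12, 0.002]
contact_force: [-0.1, 2.0, 0.9]
gripper_width: 0.217
```

Emit:
carry_out --deltas '[[[0, 0, 0], 0], [[0, 0, 0], 0], [[0, 0, 0], 0], [[0, 0, 0], 0]]' --hand 0.45

```text
t: 14.42
eef_pos: [0.5638, -0.3572, 0.137]
tool_rot: [0.002, 0.993, 0.12, 0.002]
contact_force: [0.4, -0.3, -0.2]
gripper_width: 0.451
```

Emit:
carry_out --deltas '[[[0, 0, -2], 0], [[0, 0, -5], 0], [[0, 0, -9], 0], [[0, -2, -12], 0], [[0, -4, -12], 0], [[0, -5.5, -12], 0], [[0, -5.5, -12], 0]]'

```text
t: 15.3
eef_pos: [0.5497, -0.3017, 0.256]
tool_rot: [0.002, 0.993, 0.121, 0.001]
contact_force: [0.5, -0.3, -0.3]
gripper_width: 0.451
```

```bash
python3 - <<'E'
from blk import *
im=read_camera("wrist"); cv2.imwrite("pics/w9.png",im[:,:,::-1]); np.save("w9.npy",get_calibration("wrist"),allow_pickle=True)
c=get_calibration("wrist")
im2=im.copy()
s=.7071
def W(a,p,y):
    l=np.array([(a+p)*s,y,(p-a)*s])/1e3; return np.array([*(S+X*l[0]+Y*l[1]),.085+l[2]])
# axis profile along the line: colour samples
for a in range(-95,75,5):
    u,v=proj(c,W(a,5,0)); r,cc=int(round(v)),int(round(u))
    print(a,(cc,r),im[r,cc] if 0<=r<384 and 0<=cc<512 else None, end=" | ")
im2=im.copy()
for a in (-34,0,34):
    u,v=proj(c,W(a,6,0)); cv2.circle(im2,(int(u),int(v)),1,(255,0,0),-1)
cv2.imwrite("pics/w9m.png",cv2.resize(im2[100:384,150:370,::-1],None,fx=2,fy=2,interpolation=2))
rel(); go([*(S+.003*X),.095],13.8)
E
```

```text
-95 (262, 269) [131 134 146] | -90 (262, 263) [131 134 147] | -85 (262, 257) [41 44 53] | -80 (262, 251) [42 44 53] | -75 (262, 246) [42 47 54] | -70 (262, 240) [38 42 51] | -65 (262, 235) [43 43 55] | -60 (262, 229) [44 46 57] | -55 (262, 224) [41 41 53] | -50 (262, 219) [39 42 54] | -45 (262, 214) [42 43 54] | -40 (262, 209) [128 126 129] | -35 (261, 204) [130 130 130] | -30 (261, 199) [134 136 137] | -25 (261, 195) [134 138 138] | -20 (261, 190) [137 139 141] | -15 (261, 185) [135 138 139] | -10 (261, 181) [134 137 137] | -5 (261, 176) [135 137 138] | 0 (261, 172) [136 139 139] | 5 (261, 168) [136 137 138] | 10 (261, 164) [133 136 137] | 15 (261, 160) [136 139 139] | 20 (261, 156) [135 137 137] | 25 (261, 152) [134 138 137] | 30 (261, 148) [137 140 139] | 35 (261, 144) [136 141 140] | 40 (261, 140) [135 138 139] | 45 (261, 136) [138 140 140] | 50 (261, 132) [136 138 139] | 55 (261, 129) [135 139 137] | 60 (261, 125) [130 124 125] | 65 (261, 122) [133 132 134] | 70 (261, 118) [135 135 136] | block-rel TCP mm: x 0.1 y 0.8 z 171.0
t 15.35 pos [ 0.5497 -0.303   0.256 ] yaw 13.81 toolz [ 0.0025 -0.0037 -1.    ] F [ 0.38   -0.8379 -0.1557] w 0.449 q7 0.49
shift cm [ 0.0599 -0.3565 16.0959] turn 0.01
```

View pics/w9m.png

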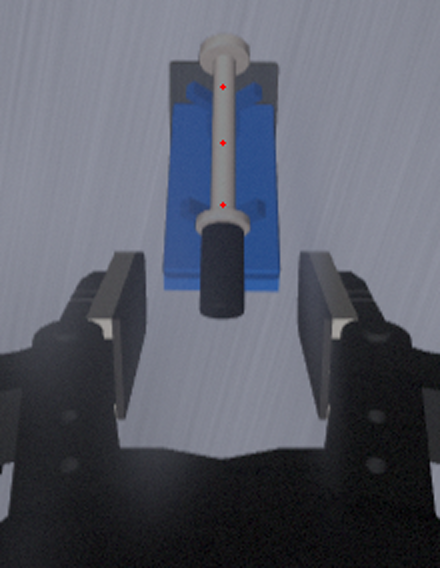

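```bash
python3 - <<'E'
from h import *
go([.515,.285,.27],-24)
E
```

```text
t 15.35 pos [ 0.5497 -0.303   0.256 ] yaw 13.81 toolz [ 0.0025 -0.0037 -1.    ] F [ 0.38   -0.8379 -0.1557] w 0.449 q7 0.49
shift cm [ 10.6623 -57.9228  -1.6306] turn 37.81
```

Emit:
carry_out --deltas '[[[10.7, -57.9, -1.6], 37.8], [[10.7, -57.9, -1.6], 37.8], [[10.7, -57.9, -1.6], 37.8], [[10.7, -57.9, -1.6], 37.8], [[10.7, -57.9, -1.6], 37.8], [[10.7, -57.9, -1.6], 37.8], [[10.7, -57.9, -1.6], 37.8], [[10.7, -57.9, -1.6], 37.8], [[10.7, -57.9, -1.6], 37.8], [[10.7, -57.9, -1.6], 37.8]]'

```text
t: 16.6
eef_pos: [0.5147, 0.2885, 0.2692]
tool_rot: [0.001, 0.979, -0.206, 0.001]
contact_force: [-0.5, -0.9, 0.4]
gripper_width: 0.45
```

Emit:
carry_out --deltas '[[[0, -0.5, 0], 0], [[0, -0.5, 0], 0], [[0, -0.5, 0], 0]]'

```text
t: 16.98
eef_pos: [0.5176, 0.2907, 0.2688]
tool_rot: [0.002, 0.978, -0.208, 0.001]
contact_force: [0.1, 0.6, 0.0]
gripper_width: 0.446
```

```bash
python3 - <<'E'
from h import *
im=read_camera("wrist"); c=get_calibration("wrist"); np.save("w10.npy",c,allow_pickle=True)
cv2.imwrite("pics/w10.png",im[:,:,::-1])
go([.515,.285,.27],-24)
hsv=cv2.cvtColor(im,cv2.COLOR_RGB2HSV)
def seg(lo,hi,n):
    m=cv2.inRange(hsv,lo,hi); m=cv2.morphologyEx(m,cv2.MORPH_CLOSE,np.ones((9,9))); 
    cs=max(cv2.findContours(m,0,1)[0],key=cv2.contourArea); h=cv2.convexHull(cs); e=cv2.approxPolyDP(h,6,True)[:,0]
    print(n,cv2.contourArea(cs),e.tolist()); return e.astype(float)
def rep(e,z):
    p=np.array([at_z(c,x,z) for x in e]); print(p[:,:2].tolist(),p.mean(0),np.linalg.norm(np.roll(p,-1,0)-p,axis=1))
u,v=proj(c,[.5375,.3345,.026]); print("pad px",u,v,hsv[int(v)-2:int(v)+3:2,int(u)])
u,v=proj(c,[.49,.225,.012]); print("base px",u,v,hsv[int(v),int(u)])
rep(seg((0,90,40),(15,255,255),"pad"),.026)
rep(seg((18,35,90),(38,140,255),"base"),.012)
E
```

```text
t 17.02 pos [0.5175 0.2909 0.269 ] yaw -23.97 toolz [ 0.0013 -0.0034 -1.    ] F [0.4528 0.3468 0.0057] w 0.449 q7 -1.23
shift cm [ 0.0087  0.6465 -0.1019] turn 0.03
pad px 261.09406439049064 121.51381940355105 [[  9 115 142]
 [  9 118 145]
 [  9 112 143]]
base px 261.8041423390434 212.7219315450111 [ 33  27 177]
pad 1473.5 [[280, 102], [278, 137], [239, 136], [240, 101]]
[[0.5665562180358501, 0.3458466604251376], [0.5486437914605716, 0.3097188571104833], [0.5064880576747459, 0.32974040359991647], [0.5245666724530341, 0.3657150938321142]] [0.5366 0.3378 0.026 ] [0.0403 0.0467 0.0403 0.0465]
base 173.5 [[410, 317], [425, 338], [409, 327]]
[[0.6235366401746915, -0.012695366355009341], [0.6335565165724801, -0.05781575671076272], [0.6171727236621873, -0.029006010866773957]] [ 0.6248 -0.0332  0.012 ] [0.0462 0.0331 0.0175]
```

```bash
python3 - <<'E'
from h import *
im=cv2.imread("pics/w10.png")[:,:,::-1].copy(); c=np.load("w10.npy",allow_pickle=True).item()
hsv=cv2.cvtColor(cv2.medianBlur(im,3),cv2.COLOR_RGB2HSV)
m=cv2.inRange(hsv,(22,16,140),(42,80,255)); m[300:]=0; m|=cv2.inRange(hsv,(0,90,40),(15,255,255))*(np.arange(384)[:,None]<300).astype(np.uint8)
m=cv2.morphologyEx(m,cv2.MORPH_CLOSE,np.ones((5,5)))
k=max(cv2.findContours(m,0,1)[0],key=cv2.contourArea); h=cv2.convexHull(k); e=cv2.approxPolyDP(h,5,True)[:,0].astype(float)
p=np.array([at_z(c,x,.012) for x in e]);print(e.tolist(),p[:,:2].round(4).tolist(),p.mean(0),np.linalg.norm(np.roll(p,-1,0)-p,axis=1))
# class map, 2px cells
g=im[96:240:2,216:304:2].astype(int)
for i,row in enumerate(g):
    s=""
    for r,gg,b in row:
        s+= "C" if r-b>50 else ("b" if r-b>14 else ("." if b-r>8 else ("#" if r<125 else "w")))
    print(96+2*i,s)
E
```

```text
[[287.0, 92.0], [285.0, 221.0], [237.0, 222.0], [238.0, 103.0], [261.0, 92.0]] [[0.5795, 0.3528], [0.5136, 0.2016], [0.4543, 0.2264], [0.5206, 0.3651], [0.5511, 0.3654]] [0.5238 0.3023 0.012 ] [0.1649 0.0644 0.1537 0.0305 0.0311]
96 .......#wwwwwwwwwwwwwwwwwwwwwwwwwwww#.......
98 .......#wwwwwwwwwwwwwwwwwwwwwwwwwwww#.......
100 .......#wwwwbbbbbbbbbbbbbbbbbbbbbwww#.......
102 .......#wwwbCCCCCCCCCCCCCCCCCCCCCwww#.......
104 ........wwwCCCCCCCCCCCCCCCCCCCCCCwwb#.......
106 ........wwwbCCCCCCCCCCCCCCCCCCCCCwww#.......
108 ........wwwbCCCCCCCCCCCCCCCCCCCCCwww#.......
110 ........wwwbCCCCCCCCCCCCCCCCCCCCCwwb#.......
112 ........bwwbCCCCCCCCCCCCCCCCCCCCCwwb#.......
114 ........bwwbCCCCCCCCCCCCCCCCCCCCCwwb#.......
116 ........bwwbCCCCCCCCCCCCCCCCCCCCCwwb#.......
118 ........bwwbCCCCCCCCCCCCCCCCCCCCbwwb#.......
120 ........bwwbCCCCCCCCCCCCCCCCCCCCCwwb........
122 ........bwwwCCCCCCCCCCCCCCCCCCCCCwwbw.......
124 ........bwwwCCCCCCCCCCCCCCCCCCCCCwwb........
126 ........bwwwCCCCCCCCCCCCCCCCCCCCbwwbw.......
128 ........bwwwCCCCCCCCCCCCCCCCCCCCbwwb........
130 ........bwwwCCCCCCCCCCCCCCCCCCCCbww
[... 1955 characters left out ...]
bbbbbb........
212 .........#bwwwwwwwbbbbbbbbbbbbbbbbbb........
214 .........#bwwwwwbbbbbbbbbbbbbbbbbbbb........
216 .........#bwwwwwbbbbbbbbbbbbbbbbbbbb........
218 ..........bwbwwwbbbbbbbbbbbbbbbbbbbb........
220 ..........bwwwbwwwbbbbbbbbbbbbbbbbbb........
222 ..........bbbbwbbbbbbbbwwbwbbbbbbbbw........
224 ............................................
226 ###.......................................##
228 ###.......................................##
230 ###.......................................##
232 ###.......................................##
234 ###.......................................##
236 ####......................................##
238 ####......................................##
```

```bash
python3 - <<'E'
from h import *
c=np.load("w10.npy",allow_pickle=True).item()
for n,u,v,z in [("padfar",260,100,.026),("padnear",260,138.5,.026),("basenear",261.3,223.5,.012),("baseL",233,160,.012),("baseR",287.3,160,.012),("L",232,110,.012),("R",288,110,.012),("L",235.5,210,.012),("R",287.3,210,.012)]: print(n,at_z(c,(u,v),z))
yw=np.radians(66.2);X=np.array([np.cos(yw),np.sin(yw)]);Y=np.array([-X[1],X[0]])
S=np.array([.5125,.281])
for x,y,z in [(84,0,26),(40,0,26),(38,15.5,57),(38,-15.5,57),(30,15.5,57),(-30,15.5,57),(-30,-15.5,57),(-38,15.5,57),(-30,0,41.5),(-30,0,12),(30,0,12),(38,0,12),(38,0,41.5)]: print(x,y,z,proj(c,[*(S+X*x/1e3+Y*y/1e3),z/1e3]).round(1))
E
```

```text
padfar [0.5462 0.3573 0.026 ]
padnear [0.5282 0.3168 0.026 ]
basenear [0.4832 0.2112 0.012 ]
baseL [0.4853 0.3047 0.012 ]
baseR [0.5482 0.2767 0.012 ]
L [0.5105 0.3606 0.012 ]
R [0.5726 0.333  0.012 ]
L [0.4597 0.2427 0.012 ]
R [0.5225 0.2148 0.012 ]
84 0 26 [259.9  99.5]
40 0 26 [260.1 137.8]
38 15.5 57 [246.  142.6]
38 -15.5 57 [274.1 142.6]
30 15.5 57 [246.1 149.9]
-30 15.5 57 [246.9 201.4]
-30 -15.5 57 [273.6 201.4]
-38 15.5 57 [247. 208.]
-30 0 41.5 [260.2 197.5]
-30 0 12 [260.2 190.8]
30 0 12 [260.1 144.6]
38 0 12 [260.1 138.2]
38 0 41.5 [260. 141.]
```

```bash
python3 - <<'E'
from blk import *
go([*(S+.0014*X),.24],13.8)
E
```

```text
t 17.02 pos [0.5175 0.2909 0.269 ] yaw -23.97 toolz [ 0.0013 -0.0034 -1.    ] F [0.4528 0.3468 0.0057] w 0.449 q7 -1.23
shift cm [27.0477 52.8036  3.1027] turn -37.77
```

Emit:
carry_out --deltas '[[[27.05, 52.8, 1], -37.8], [[27.05, 52.8, 1], -37.8], [[27.05, 52.8, 1], -37.8], [[27.05, 52.8, 1], -37.8], [[27.05, 52.8, 1], -37.8], [[27.05, 52.8, 1], -37.8], [[27.05, 52.8, 1], -37.8], [[27.05, 52.8, 3.1], -37.8], [[27.05, 52.8, 3.1], -37.8], [[27.05, 52.8, 3.1], -37.8]]'

```text
t: 18.27
eef_pos: [0.5486, -0.3062, 0.2397]
tool_rot: [0.002, 0.993, 0.118, 0.0]
contact_force: [-0.4, 0.5, 0.4]
gripper_width: 0.454
```

Emit:
carry_out --deltas '[[[0, 0, 0], 0], [[0, 0, 0], 0]]'

```text
t: 18.52
eef_pos: [0.5478, -0.3067, 0.2397]
tool_rot: [0.002, 0.993, 0.117, -0.0]
contact_force: [0.6, -0.2, -0.8]
gripper_width: 0.453
```

```bash
python3 - <<'E'
from blk import *
rel(); go([*(S+.0014*X),.0896],13.8)
im=read_camera("wrist"); cv2.imwrite("pics/w11.png",im[:,:,::-1]); c=get_calibration("wrist")
s=.7071
def W(a,p,y):
    l=np.array([(a+p)*s,y,(p-a)*s])/1e3; return np.array([*(S+X*l[0]+Y*l[1]),.085+l[2]])
prev=None
for a in np.arange(-95,-30,1.):
    u,v=proj(c,W(a,8,0)); b=im[int(round(v)),int(round(u))].astype(int).sum()
    if prev is not None and abs(b-prev)>90: print("edge",a,prev,b)
    prev=b
for a in (-20,0,20):
    u,v=proj(c,W(a,3,0)); r=im[int(round(v)),:].astype(int); m=np.where(r[230:290,2]-r[230:290,0]<25)[0]+230; print(a,u,m.min(),m.max())
E
```

```text
block-rel TCP mm: x -3.0 y 3.6 z 154.7
t 18.52 pos [ 0.5478 -0.3067  0.2397] yaw 13.47 toolz [ 0.0003 -0.0044 -1.    ] F [ 0.5762 -0.2096 -0.8164] w 0.453 q7 0.47
shift cm [ 0.3693 -0.5083 15.0045] turn -0.33
edge -85.0 414 202
edge -40.0 217 333
-20 263.91562559633 230 271
0 263.7797403106946 230 271
20 263.6529132645594 230 271
```

Emit:
carry_out --deltas '[[[0.37, -0.5, 2], -0.3], [[0.37, -0.5, 5], -0.3], [[0.37, -0.5, 8.5], -0.3], [[0.37, -0.5, 12], -0.3], [[0.37, -0.5, 14], -0.3], [[0.37, -0.5, 15], -0.3], [[0.37, -0.5, 15], -0.3], [[0.37, -0.5, 15], -0.3]]'

```text
t: 19.58
eef_pos: [0.5518, -0.3006, 0.0912]
tool_rot: [0.003, 0.993, 0.121, 0.001]
contact_force: [0.4, -0.6, 1.5]
gripper_width: 0.451
```

```bash
python3 - <<'E'
from blk import *
rel(); go([*(S+.0014*X),.0896],13.8)
E
```

```text
block-rel TCP mm: x 2.0 y -1.8 z 6.2
t 19.57 pos [ 0.5518 -0.3006  0.0912] yaw 13.9 toolz [ 0.0028 -0.0051 -1.    ] F [ 0.4285 -0.5593  1.4744] w 0.451 q7 0.39
shift cm [-0.1764  0.0574  0.1564] turn 0.1
```

Emit:
carry_out --deltas '[[[-0.17, 0, 0.1], 0], [[-0.17, 0, 0.1], 0], [[-0.17, 0, 0.1], 0], [[-0.17, 0, 0.1], 0], [[-0.17, 0, 0.1], 0], [[-0.17, 0, 0.1], 0]]' --hand 0 --newtons 40

```text
t: 20.32
eef_pos: [0.5508, -0.3014, 0.0911]
tool_rot: [0.003, 0.993, 0.121, 0.002]
contact_force: [-0.5, 0.1, 5.9]
gripper_width: 0.124
```

```bash
python3 - <<'E'
from blk import *
rel(); o,M=tool(); print(o["t"],o["contact_force"],o["torque"],o["gripper_width"])
im=read_camera("wrist"); cv2.imwrite("pics/w12.png",im[:,:,::-1])
E
```

```text
block-rel TCP mm: x 1.4 y -0.6 z 6.1
20.325 [-0.4965  0.0925  5.8788] [-0.0233  0.0727 -0.1343] 0.12411142922685427
```

Emit:
carry_out --deltas '[[[0, -0.5, -0.5], 0], [[0, -1.2, -1.2], 0], [[0, -2.2, -2.2], 0], [[0, -3.5, -3.5], 0], [[0, -4.5, -5.5], 0], [[0, -4.5, -9], 0], [[0, -4.5, -13], 0], [[0, -4.5, -17], 0], [[0, -4.5, -17], 0]]'

```text
t: 21.5
eef_pos: [0.5413, -0.2565, 0.2658]
tool_rot: [0.005, 0.993, 0.121, 0.005]
contact_force: [0.3, 0.4, -2.3]
gripper_width: 0.124
```

```bash
python3 - <<'E'
from blk import *
a=read_camera("scene"); b=read_camera("wrist"); c=get_calibration("scene")
cv2.imwrite("pics/s13.png",a[:,:,::-1]); cv2.imwrite("pics/w13.png",b[:,:,::-1]);np.save("w13.npy",get_calibration("wrist"),allow_pickle=True)
rel(); o,M=tool(); print(o["contact_force"],o["gripper_width"])
# tamper axis in wrist image at assumed 45deg about TCP
cw=get_calibration("wrist"); p0=o["eef_pos"]+[0,0,-.006]; u=np.array([*(X*.7071),-.7071])
for d in (-95,-86,-80,-60,-46,-40,-35,0,20,40,50,55,60,65,70):
    q=p0+u*d/1e3; v=proj(cw,q); r,k=int(round(v[1])),int(round(v[0])); s=proj(c,q); 
    print(d,v.round(),b[r,k] if 0<=r<384 and 0<=k<512 else "", s.round(),a[int(s[1]),int(s[0])])
go([.50,.262,.27],-23.4)
E
```

```text
block-rel TCP mm: x 48.1 y 0.1 z 176.5
[ 0.0165  0.5185 -1.7548] 0.12448012954548003
-95 [260. 539.]  [126.  45.] [138 138 151]
-86 [260. 501.]  [130.  48.] [101 101 111]
-80 [260. 477.]  [132.  50.] [17 15 14]
-60 [260. 407.]  [140.  57.] [35 34 36]
-46 [260. 364.] [19 15 15] [145.  61.] [30 28 28]
-40 [260. 347.] [20 21 19] [148.  63.] [33 33 33]
-35 [260. 334.] [17 19 20] [150.  65.] [42 40 42]
0 [261. 252.] [133 135 132] [162.  76.] [46 44 43]
20 [261. 214.] [132 134 133] [169.  82.] [125 115 114]
40 [261. 180.] [136 139 136] [176.  87.] [125 115 114]
50 [261. 164.] [135 138 136] [180.  90.] [118 110 108]
55 [261. 157.] [136 138 136] [181.  92.] [128 118 117]
60 [261. 150.] [135 137 136] [183.  93.] [119 110 108]
65 [261. 143.] [130 124 124] [185.  94.] [119 110 109]
70 [261. 136.] [135 135 137] [186.  96.] [137 137 149]
t 21.6 pos [ 0.5391 -0.2562  0.2615] yaw 13.9 toolz [ 0.0049 -0.0066 -1.    ] F [ 0.0165  0.5185 -1.7548] w 0.124 q7 0.42
shift cm [  8.6543 -51.2377  -1.2077] turn 37.3
```

```bash
cat > rst.py <<'E'
from h import *
yw=np.radians(66.6); X=np.array([np.cos(yw),np.sin(yw)]);Y=np.array([-X[1],X[0]]);S=np.array([.5126,.2802])
def rel():
    o,M=tool(); d=o["eef_pos"][:2]-S; print("rest-rel TCP mm: x %.1f y %.1f h %.1f"%(d@X*1e3,d@Y*1e3,(o["eef_pos"][2]-.0575)*1e3), o["contact_force"],o["torque"],o["gripper_width"])
E
python3 - <<'E'
from rst import *
go([*(S+.012*X),.27],-23.4)
E
```

```text
t 21.6 pos [ 0.5391 -0.2562  0.2615] yaw 13.9 toolz [ 0.0049 -0.0066 -1.    ] F [ 0.0165  0.5185 -1.7548] w 0.124 q7 0.42
shift cm [ 11.0416 -53.6564  -1.2185] turn 37.3
```

Emit:
carry_out --deltas '[[[0.8, -4, -0.5], 4], [[2, -10, -1.2], 9], [[3, -16, -1.2], 13], [[4, -22, -1.2], 17], [[5, -28, -1.2], 21], [[6.5, -34, -1.2], 25], [[8, -40, -1.2], 29], [[9.5, -46, -1.2], 33], [[10.5, -51, -1.2], 36], [[11, -53.6, -1.2], 37.3]]'

```text
t: 22.85
eef_pos: [0.5149, 0.2938, 0.2684]
tool_rot: [0.003, 0.98, -0.201, 0.002]
contact_force: [-0.4, -0.7, -1.4]
gripper_width: 0.126
```

Emit:
carry_out --deltas '[[[0, 0, 0], 0], [[0, 0, 0], 0]]'

```text
t: 23.1
eef_pos: [0.5144, 0.2926, 0.2671]
tool_rot: [0.004, 0.98, -0.201, 0.001]
contact_force: [-0.1, -0.2, -2.0]
gripper_width: 0.126
```

```bash
python3 - <<'E'
from rst import *
rel(); go([*(S+.012*X),.1025],-23.4)
o,M=tool(); b=read_camera("wrist"); cv2.imwrite("pics/w14.png",b[:,:,::-1]); cw=get_calibration("wrist")
np.save("w14.npy",cw,allow_pickle=True)
p0=o["eef_pos"]+[0,0,-.0075]; u=np.array([*(X*.7071),-.7071])
for d in (30,45,55,60,65,70): print(d,proj(cw,p0+u*d/1e3).round(1))
# shaft columns at rows
for r in range(100,260,10):
    row=b[r,225:300].astype(int); print(r,"".join("#" if x.sum()<250 else "b" if x[0]-x[2]>14 else "." if x[2]-x[0]>8 else "w" for x in row))
E
```

```text
rest-rel TCP mm: x 12.1 y 3.3 h 209.6 [-0.1204 -0.1863 -2.0114] [-0.074  -0.0197  0.0017] 0.12593930079204338
t 23.1 pos [0.5144 0.2926 0.2671] yaw -23.21 toolz [-0.0001 -0.0085 -1.    ] F [-0.1204 -0.1863 -2.0114] w 0.126 q7 -1.24
shift cm [ 0.2722 -0.1202 16.4609] turn 0.19
30 [259.6 194.5]
45 [259.7 170.6]
55 [259.7 155.7]
60 [259.7 148.6]
65 [259.7 141.7]
70 [259.7 135. ]
100 .........bbwwwwwwbbbbbbbbbbbbbbbbbbbbbbbbbbbbbbbbbbbbbbbbbbbwwwwwbbw.......
110 .........wbwwwwwwbbbbbbbbbbbbbbbbbbbbbbbbbbbbbbbbbbbbbbbbbbbwwwwwbb........
120 .........wbwwwwwwbbbbbbbbbbbbbbbbbbbbbbbbbbbbbbbbbbbbbbbbbbbwwwwwbw........
130 .........wbwwwwwwbbbbbbbbbbbwwwwwwwwwwwwwwwwwbbbbbbbbbbbbbbwwwwwbbw........
140 ..........bwwwwwwwwwwwwwwwwwwwwwwwwwwwwwwwwwwwwwwwwwwwwwwwwwwwwwbbw........
150 ..........bbwwwwwwwwwwwwwwwwwwwwwwwwwwwwwwwwwwwwwwwwwwwwwwwwwwwwbb.........
160 ..........wbwwwwwwwwwwwwwwwwwwwwwwwwwwwwwwwwww#wwwwwwwwwwwwwwbwbbw.........
170 ..........wbwwwwwwwwwwwwwwwwwwwwwwwwwwwwwwwwwwwwwwbwwbwbbbbbbbwbbw.........
180 ...........bbwwwwwwwwwwwwwwwwwwwwwwwwwwwwwwwwwwwbbbbbbbbbbbbbbbbb..........
190 ...........bbwwwwwwwwwwwwwwwwwwwwwwwwwwwwwwwwwwwbbbbbbbbbbbbbbbbw..........
200 ...........bbwwwwwwwwwwwwwwwwwwwwwwwwwwwwwwwwww#w#wwbbbbbbbbbbbbw..........
210 ...........wbwwwwbbwbbbbwwwwwwwwwwwwwwwwwwwwwwwwbbbbbbbbbbbbbbbb...........
220 ...........wbbwbbbbbbbbbwwwwwwwwwwwwwwwwwwwwwww#bbbbbbbbbbbbbbbb...........
230 ..........ww#############wwwwwwwwwwwwwwwwwwwww###############w.............
240 #########################wwwwwwwwwwwwwwwwwwwwww############################
250 #########################wwwwwwwwwwwwwwwwwwwwww############################
```

Emit:
carry_out --deltas '[[[0.27, -0.12, 2], 0.2], [[0.27, -0.12, 6], 0.2], [[0.27, -0.12, 11], 0.2], [[0.27, -0.12, 14.5], 0.2], [[0.27, -0.12, 16], 0.2], [[0.27, -0.12, 16.5], 0.2], [[0.27, -0.12, 16.5], 0.2]]'

```text
t: 24.02
eef_pos: [0.5186, 0.2909, 0.1032]
tool_rot: [0.004, 0.979, -0.204, 0.002]
contact_force: [0.0, -0.0, -1.5]
gripper_width: 0.124
```

```bash
python3 - <<'E'
from rst import *
rel(); go([*(S+.012*X),.0905],-23.4)
E
```

```text
rest-rel TCP mm: x 12.2 y -1.3 h 45.7 [ 0.0343 -0.0208 -1.5166] [ 0.0197  0.0584 -0.0032] 0.12447297693561503
t 24.02 pos [0.5186 0.2909 0.1032] yaw -23.51 toolz [ 0.0019 -0.0076 -1.    ] F [ 0.0343 -0.0208 -1.5166] w 0.124 q7 -1.35
shift cm [-0.1344  0.0138  1.2722] turn -0.11
```

Emit:
carry_out --deltas '[[[-0.13, 0, 0.7], 0], [[-0.13, 0, 1.2], 0], [[-0.13, 0, 1.5], 0], [[-0.13, 0.2, 1.75], 0], [[-0.13, 0.4, 2.0], 0], [[-0.13, 0.6, 2.25], 0], [[-0.13, 0.8, 2.5], 0], [[-0.13, 0.8, 2.5], 0]]' --newtons 25

```text
t: 25.02
eef_pos: [0.5151, 0.2846, 0.0799]
tool_rot: [0.003, 0.979, -0.204, 0.003]
contact_force: [-2.2, -1.7, 9.4]
gripper_width: 0.123
```

```bash
python3 - <<'E'
from rst import *
rel()
b=read_camera("wrist"); cv2.imwrite("pics/w15.png",b[:,:,::-1]); a=read_camera("scene"); cv2.imwrite("pics/s15.png",a[:,:,::-1])
for r in range(90,260,10):
    row=b[r,215:310].astype(int); print(r,"".join("#" if x.sum()<250 else "C" if x[0]-x[2]>50 else "b" if x[0]-x[2]>14 else "." if x[2]-x[0]>8 else "w" for x in row))
E
```

```text
rest-rel TCP mm: x 5.0 y -0.5 h 22.4 [-2.2034 -1.7359  9.4476] [0.0878 0.2707 0.0145] 0.12321592500268706
90 CCCCCCCCCCCCCCCCCCCCCCCCCCCCCCCCCCCCCCCCCCCCCCCCCCCCCCCCCCCCCCCCCCCCCCCCCCCCCCCCCCCCCCCCbwwwwwb
100 bCCCCCCCCCCCCCCCCCCCCCCCCCCCCCCCCCCCCCCCCCCCCCCCCCCCCCCCCCCCCCCCCCCCCCCCCCCCCCCCCCCCCCCCbbbwwww
110 bCCCCCCCCCCCCCCCCCCCCCCCCCCCCCCCCCCCCCCCCCCCCCCCCCCCCCCCCCCCCCCCCCCCCCCCCCCCCCCCCCCCCCCbbbbwbwb
120 wCCCCCCCCCCCCCCCCCCCCCCCCCCCCCCCCCCbbbwwwwwwwwwwwwwwwwbbbCCCCCCCCCCCCCCCCCCCCCCCCCCCCCCbbbbbbbb
130 wbCCCCCCCCCCCCCCCCCCCwwwwwwwwwwwwwwwwwwwwwwwwwwwwwwwwwwwwwwwwwwwwwwwwwbCCCCCCCCCCCCCCCCbbbbbbbb
140 wwCCCCCCCCCCCCCCCCCCwwwwwwwwwwwwwwwwwwwwwwwwwwwwwwwwwwwwwwwwwwwwwwwwwwbCCCCCCCCCCCCCCCbbbbbbbbb
150 wwbCCCCCCCCCCCCCCCCCCCCbwwwwwwwwwwwwwwwwwwwwwwwwwwwwwwww#wwwwwwwwwbbCCCCCCCCCCCCCCCCCCbbbbbbbbb
160 wwwbbbbbbbbbbbbbbbbbbbbbbbbbbbbbbbbwwwwwwwwwwwwwwwwwwwww#bbbbbbbbbbbbbbbbbbbbbbbbbbbbbbbbbbbbbb
170 wwwwwwwwwwwwwwwwwwwwwwwwwwwwwwww#wwwwwwwwwwwwwwwwwwwwwww#wwwwbbbbbbbbbbbbbbbbbbbbbbbbbbbbbbbbbb
180 wwwwwwwwwwwwwwwwwwwwwwwwwwwwwwwwwwwwwwwwwwwwwwwwwwwwwwwwwwwwwwwwwwwwwwwwwwwwwwwwwwwbbbbbbbbbbbb
190 wwwwwwwwwwwwwwwwwwwwwbbbbbbbbbbbbwwwwwwwwwwwwwwwwwwwwwwwwwbbbbbbbbbbwwwwwwwwwwwwbbbbbbbbbbbbbbb
200 wwwwbwwbbbwbbbbbbbbbbbbbbbbbbbbbbbwwwwwwwwwwwwwwwwwwwwwwwwbbbbbbbbbbbbbbbbbbbbbbbbbbbbbbbbbbbbb
210 wwwbwbbwbbbbbbbbbbbbbbbbbbbbbbbbbwwwwwwwwwwwwwwwwwwwwwwwwwbbbbbbbbbbbbbbbbbbbbbbbbbbbbbbbbbbbbb
220 bbbbbwbbbbbbbbbbbbbbbbbbbbbbbbbbbwwwwwwwwwwwwwwwwwwwwwwww#bbbbbbbbbbbbbbbbbbbbbbbbbbbbbbbbbbbbb
230 bbbbbbbbbbbbbbbbbbbbwww#wwwww######wwwwwwwwwwwwwwwwwwwwww##############wbbbbbbbbbbbbbbbbbbbbbbb
240 bbbbbw#############www##w#w########wwwwwwwwwwwwwwwwwwwwww#############################wbbbbbbbw
250 bbw###############w###w############wwwwwwwwwwwwwwwwwwwwww################################wbbbbw
```

```bash
python3 - <<'E'
from rst import *
o,M=tool(); cw=get_calibration("wrist"); cs=get_calibration("scene"); a=cv2.imread("pics/s15.png")[:,:,::-1]
for off in (.0055,):
  p0=o["eef_pos"]-[0,0,.0075]
  for ph in (45,40,35,30,25,20):
    f=np.radians(ph); u=np.array([*(X*np.cos(f)),-np.sin(f)]); n=np.array([*(X*np.sin(f)),np.cos(f)])
    k=[proj(cw,p0+u*.0555+n*r)[1].round() for r in (-.014,0,.014)]; w=np.ptp([proj(cw,p0+u*.0555+s*np.array([*Y,0])*.014)[0] for s in (-1,1)])
    print(ph,"foot rows",k,"w",w.round(1),"scene head end",proj(cs,p0-u*.0845).round(1),"foot",proj(cs,p0+u*.06).round(1))
y=a[120:260,300:460]; cv2.imwrite("pics/s15c.png",cv2.resize(y[:,:,::-1],None,fx=4,fy=4,interpolation=2))
d=(a[120:260:2,330:430:2].astype(int)).sum(2)
for i,r in enumerate(d): print(120+2*i,"".join("#" if v<150 else "+" if v<290 else "." for v in r))
E
```

```text
45 foot rows [np.float64(169.0), np.float64(156.0), np.float64(140.0)] w 49.2 scene head end [365.8 164. ] foot [389.5 215.7]
40 foot rows [np.float64(163.0), np.float64(151.0), np.float64(137.0)] w 50.5 scene head end [363.5 164.3] foot [391.3 215.7]
35 foot rows [np.float64(158.0), np.float64(147.0), np.float64(134.0)] w 51.9 scene head end [361.3 164.8] foot [392.9 215.6]
30 foot rows [np.float64(153.0), np.float64(143.0), np.float64(131.0)] w 53.4 scene head end [359.3 165.6] foot [394.5 215.4]
25 foot rows [np.float64(148.0), np.float64(139.0), np.float64(130.0)] w 55.0 scene head end [357.4 166.6] foot [396.  214.9]
20 foot rows [np.float64(143.0), np.float64(137.0), np.float64(129.0)] w 56.8 scene head end [355.8 167.7] foot [397.4 214.3]
120 .................................##+++++++++++++++
122 ................................+##+++++++++++++++
124 ................................+#++++++++++++++++
126 ...............................+##++++++++++++++++
128 ...............................+#+++++++++++++++++
130 ...............................##+++++++++++++++++
132 ..........
[... 2805 characters left out ...]
.................+......................
236 .............................+....................
238 ..............................+...................
240 ...............................+..................
242 ..................................................
244 ..................................................
246 ..................................................
248 ..................................................
250 ..................................................
252 ..................................................
254 ..................................................
256 ..................................................
258 ..................................................
```

Emit:
carry_out --deltas '[[[0, 0.2, 0.25], 0], [[0, 0.4, 0.45], 0], [[0, 0.6, 0.65], 0], [[0, 0.8, 0.85], 0], [[0, 0.95, 1.1], 0], [[0, 1.05, 1.35], 0], [[0, 1.1, 1.5], 0], [[0, 1.1, 1.5], 0]]'

```text
t: 26.12
eef_pos: [0.5111, 0.2757, 0.0659]
tool_rot: [0.002, 0.979, -0.203, 0.003]
contact_force: [-2.1, -0.0, 5.6]
gripper_width: 0.124
```

```bash
python3 - <<'E'
from rst import *
rel(); o,M=tool(); cw=get_calibration("wrist"); cs=get_calibration("scene"); a=read_camera("scene"); cv2.imwrite("pics/s16.png",a[:,:,::-1])
p0=o["eef_pos"]-[0,0,.0075]
for ph in (45,30,15,0):
    f=np.radians(ph); u=np.array([*(X*np.cos(f)),-np.sin(f)]); print(ph,"scene head end",proj(cs,p0-u*.0845).round(1),"foot",proj(cs,p0+u*.06).round(1))
d=(a[150:200:2,330:430:2].astype(int)).sum(2)
for i,r in enumerate(d): print(150+2*i,"".join("#" if v<150 else "+" if v<290 else "." for v in r))
E
```

```text
rest-rel TCP mm: x -4.7 y -0.4 h 8.4 [-2.1373 -0.0218  5.5961] [0.3406 0.2799 0.0763] 0.12379037905972938
45 scene head end [360.9 165.4] foot [384.4 216.2]
30 scene head end [354.5 167. ] foot [389.2 215.9]
15 scene head end [349.8 170.4] foot [393.2 214.2]
0 scene head end [346.9 175.3] foot [396.1 211.1]
150 ........................##++##+#++++........+.....
152 .......................+###++#####++++++++++#.....
154 .......................#####+++###+#######+#......
156 ......................+#######+++##########.......
158 ......................#########+++++++++##+.......
160 ......................#####++####++++++###........
162 ......................+##################+........
164 ......................+##################.........
166 .......................#################+.........
168 .............#.........+################..........
170 ............###........################...........
172 ..........+#####......+###############+...........
174 ...........######.....+##############.............
176 ............#####+....##+####+###+................
178 .............#####+...#+######+##.................
180 ..............####+..#+++#######..................
182 ...............##+...+++#######+..................
184 ................+.+++++#######....................
186 ................++#...+######+....................
188 .................+#++.+.####+.....................
190 ..................##+#+####+......................
192 ...................########.......................
194 .................+..######+.......................
196 ...............+.+..####+.........................
198 ...............++..+###++.........................
```

Emit:
carry_out --deltas '[[[0, 0.1, 0.2], 0], [[0, 0.2, 0.4], 0], [[0, 0.3, 0.6], 0], [[0, 0.33, 0.8], 0], [[0, 0.33, 0.9], 0], [[0, 0.33, 0.9], 0]]'

```text
t: 26.92
eef_pos: [0.5099, 0.2729, 0.0577]
tool_rot: [0.001, 0.979, -0.203, 0.004]
contact_force: [-2.1, -1.8, 5.8]
gripper_width: 0.122
```

```bash
python3 - <<'E'
from rst import *
rel(); o,M=tool(); cs=get_calibration("scene"); a=read_camera("scene"); cv2.imwrite("pics/s17.png",a[:,:,::-1]); b=read_camera("wrist"); cv2.imwrite("pics/w17.png",b[:,:,::-1])
p0=o["eef_pos"]-[0,0,.0075]
for ph in (30,15,0):
    f=np.radians(ph); u=np.array([*(X*np.cos(f)),-np.sin(f)]); print(ph,"scene head end",proj(cs,p0-u*.0845).round(1),"foot",proj(cs,p0+u*.06).round(1))
d=(a[150:200:2,330:430:2].astype(int)).sum(2)
for i,r in enumerate(d): print(150+2*i,"".join("#" if v<150 else "+" if v<290 else "." for v in r))
E
```

```text
rest-rel TCP mm: x -7.8 y -0.4 h 0.2 [-2.0881 -1.7774  5.8096] [ 0.0427  0.3662 -0.0111] 0.12180084668814253
30 scene head end [352.7 168.5] foot [387.1 217. ]
15 scene head end [348.1 171.8] foot [391.1 215.3]
0 scene head end [345.3 176.7] foot [393.9 212.2]
150 .......................##+###+++.++++++++++.+.....
152 .......................##++####+++........++......
154 ......................####++##+##+++++++++#+......
156 ......................#####+++###+########+.......
158 .....................+#######+++##########........
160 .....................#######+#+++++++++##.........
162 .....................##########+++++++##+.........
164 .....................+##################..........
166 .....................+#################+..........
168 ......................#################...........
170 ......................+###############+...........
172 ...........#..........################............
174 ..........#+#........################.............
176 .........###+#+......+#############+..............
178 .........+###+#+.....##+####+###..................
180 ..........+###+#+...+#++#######+..................
182 ...........+###+#...#++########...................
184 ............+###....+++#######....................
186 ..............#..+++++######+.....................
188 ...............+##+..#######......................
190 .................#+++#.+##+.......................
192 .................+########........................
194 .................++#######........................
196 ...............+.+.#####+.........................
198 ...............++..####+..........................
```

Emit:
carry_out --deltas '[[[0, 0, 0.1], 0], [[0, 0, 0.2], 0], [[0, 0, 0.3], 0], [[0, 0, 0.3], 0]]'

```text
t: 27.52
eef_pos: [0.5098, 0.2726, 0.0553]
tool_rot: [0.002, 0.979, -0.203, 0.004]
contact_force: [-4.6, -2.3, 6.4]
gripper_width: 0.122
```

```bash
python3 - <<'E'
from rst import *
rel(); a=read_camera("scene"); cv2.imwrite("pics/s18.png",a[:,:,::-1]); b=read_camera("wrist"); cv2.imwrite("pics/w18.png",b[:,:,::-1]); cw=get_calibration("wrist"); cs=get_calibration("scene")
for x in (38,30,-30,-38,40,84): print(x,proj(cw,[*(S+X*x/1e3),.056]).round(1))
x=cv2.resize(b[:,110:410,::-1],(400,512)); y=cv2.resize(a[120:260,330:440,::-1],(400,509))
z=np.zeros((512,800,3),np.uint8); z[:,:400]=x; z[:509,400:]=y; cv2.imwrite("pics/c18.png",np.clip(z*1.2,0,255).astype(np.uint8))
EX=[(l,proj(cs,[*(S+X*v/1e3),.05]).round(1)) for l,v in (("head end if mid0",-92.5),("foot end",55.5))]; print(EX)
d=(a[166:190:1,340:380].astype(int)).sum(2)
for i,r in enumerate(d): print(166+i,"".join("#" if v<150 else "+" if v<290 else "." for v in r))
E
```

```text
rest-rel TCP mm: x -8.1 y -0.4 h -2.2 [-4.6183 -2.2595  6.3906] [-0.2289  0.5275  0.0971] 0.12171192065278139
38 [260.1 158.3]
30 [260.1 177.1]
-30 [260.2 300.8]
-38 [260.2 315.2]
40 [260.1 153.5]
84 [260.   36.1]
[('head end if mid0', array([345.3, 176.6])), ('foot end', array([395.1, 213. ]))]
166 ................................+#######
167 ................................+#######
168 .................................#######
169 .................................+######
170 ..................................######
171 .................................+######
172 .................................#######
173 ..........+#+...................+#######
174 .........++##+..................########
175 ........+#+++#+................+########
176 .......+###+++##+...............########
177 ......+#####+++##+.............+########
178 ......+######+++##+............+##++####
179 .......+#######++##+...........####+++##
180 ........+#######+++##.........+##++++###
181 .........+#######+++##+.......##+++++###
182 ..........+#######+++##......+#+++++####
183 ............########+++......#++++++####
184 .............+#######+...+...++++++#####
185 ..............+#####+...++...++++++#####
186 ................####..++++++++++++######
187 .................##+..##+++.+++++#######
188 ..................++++###+....++########
189 ..................++++###++...+#++######
```

View pics/c18.png

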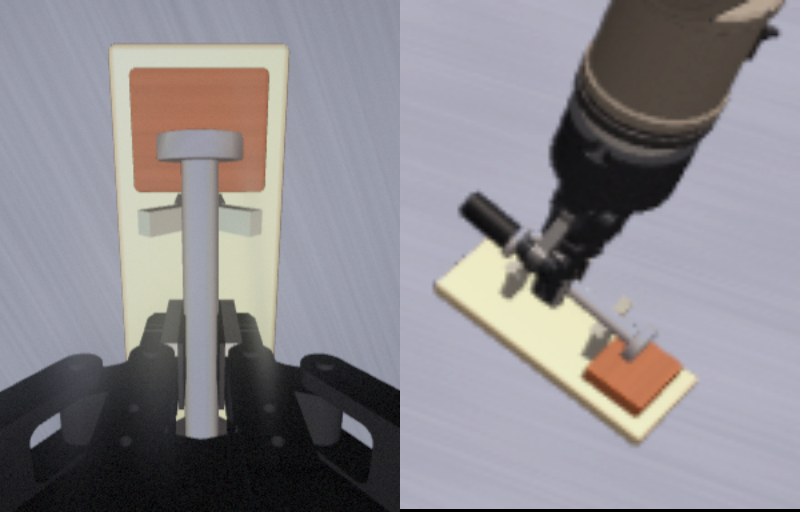

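```bash
python3 - <<'E'
from rst import *
cw=get_calibration("wrist"); cs=get_calibration("scene")
for r,n in ((130,"outer top"),(160,"inner")):
    for z in (.050,.064,.070):
        p=at_z(cw,(260,r*.75),z); print(n,z,((p[:2]-S)@X*1e3).round(1))
sc=lambda u,v:((u-400)/400*110+330, v/509*140+120)
for n,u,v,z in (("collar c",519,243,.05),("foot c",640,345,.05),("foot inner",633,338,.05),("head end",470,205,.05)):
    for zz in (z,z+.006): p=at_z(cs,sc(u,v),zz); d=p[:2]-S; print(n,zz,(d@X*1e3).round(1),(d@Y*1e3).round(1))
for x in (-34,34): print([ (proj(cs,[*(S+X*x/1e3+Y*y/1e3),.057])-[330,120])*[400/110,509/140]+[400,0] for y in (-.0155e3,.0155e3)])
E
```

```text
outer top 0.05 62.2
outer top 0.064 61.9
outer top 0.07 61.8
inner 0.05 53.2
inner 0.064 53.8
inner 0.07 54.1
collar c 0.05 -43.1 6.3
collar c 0.056 -41.3 1.5
foot c 0.05 59.9 -2.8
foot c 0.056 60.8 -7.6
foot inner 0.05 53.7 -1.6
foot inner 0.056 54.7 -6.4
head end 0.05 -86.2 7.9
head end 0.056 -84.1 3.1
[array([512.82  , 262.4188]), array([540.8342, 237.2934])]
[array([598.2125, 325.3658]), array([625.8969, 298.513 ])]
```

Emit:
carry_out --deltas '[[[0, 0.15, 0.1], 0], [[0, 0.3, 0.2], 0], [[0, 0.3, 0.4], 0], [[0, 0.3, 0.6], 0], [[0, 0.3, 0.7], 0], [[0, 0.3, 0.7], 0]]' --newtons 20

```text
t: 28.38
eef_pos: [0.509, 0.2712, 0.0503]
tool_rot: [0.001, 0.979, -0.203, 0.004]
contact_force: [-4.3, -0.3, 16.9]
gripper_width: 0.122
```

```bash
cat > chk.py <<'E'
from rst import *
rel(); o,_=tool(); print("t",o["t"],o["eef_pos"]); a=read_camera("scene"); cs=get_calibration("scene")
d=(a[166:195,336:385].astype(int)).sum(2)
for i,r in enumerate(d): print(166+i,"".join("#" if v<150 else "+" if v<290 else "." for v in r))
print("expected head axis end, mid=+3 level",proj(cs,[*(S-X*.0895),.05]).round(1),"edges",[proj(cs,[*(S-X*.0895+Y*s*.010*.8),.05+s2*.006]).round(1) for s,s2 in ((1,1),(-1,-1))], "head start",proj(cs,[*(S-X*.0495),.05]).round(1))
E
python3 chk.py
```

```text
rest-rel TCP mm: x -9.6 y -0.3 h -7.2 [-4.2719 -0.2868 16.8958] [0.1329 0.8911 0.0778] 0.12199457773929294
t 28.375 [0.509  0.2712 0.0503]
166 ..................................+##############
167 ..................................+##############
168 ...................................+#############
169 ...................................+#############
170 ....................................+############
171 ....................................+############
172 ....................................+############
173 ...................................+#############
174 ...................................##############
175 ..................................+##############
176 ............+##+..................+##############
177 ...........+++##+.................+##############
178 ..........####+###+...............+##############
179 .........+#####++##+..............###++#########+
180 .........########+##+............+####+++########
181 .........+########+###+..........+#+++#+#########
182 ..........+########++##+.........##++++##########
183 ...........+#########+###+......+#+++++##########
184 .............#########++#+......#++++++##########
185 ..............+########++.......++++++###########
186 ...............+#######+...++...+++++############
187 .................+#####..+++++.+++++#############
188 ..................+###..+##+++.+++++#############
189 ....................#+..+###+....++#############+
190 .....................+++####++...++.+###########.
191 .....................+++.###+++..+#+..+######++..
192 ..........................####+++++##+######+....
193 ...........................#######+#########+....
194 ..........................+########+########.....
expected head axis end, mid=+3 level [346.2 177.3] edges [array([348.8, 174.1]), array([343.7, 180.5])] head start [359.1 186.7]
```

Emit:
carry_out --deltas '[[[0, 0, -0.1], 0], [[0, 0, -0.1], 0], [[0, 0, -0.1], 0], [[0, 0, -0.1], 0]]' --hand 0.5

```text
t: 28.92
eef_pos: [0.5089, 0.2709, 0.051]
tool_rot: [0.001, 0.979, -0.203, 0.004]
contact_force: [-1.1, -0.2, -0.0]
gripper_width: 0.5
```

```bash
python3 chk.py
```

```text
rest-rel TCP mm: x -10.0 y -0.3 h -6.5 [-1.0852 -0.2372 -0.0026] [-0.0221  0.0526  0.0152] 0.49959570592881564
t 28.925 [0.5089 0.2709 0.051 ]
166 ..................................+##############
167 ...................................##############
168 ...................................+#############
169 ....................................#############
170 ....................................+############
171 ....................................+############
172 ....................................+############
173 ...................................+#############
174 ...................................##############
175 .............++...................+##############
176 ............+##+..................###############
177 ...........+#+##+.................###############
178 ..........####+###+...............###############
179 .........+#####++##+.............+###++#########+
180 .........+#######+###+..........+##+..++#########
181 .........+########++##+.........###....+#########
182 ..........+########++##+.......+#+.....+#########
183 ...........+#########+###+.....#+......##########
184 .............+########++#+....++......###########
185 ..............+########++.++++#......+###########
186 ...............+#######+.+#++++.....+###########+
187 .................+#####..###+......+###########+.
188 ...................###..+###+...+.+#############+
189 ....................++..####+++..+##############+
190 ......................++#####++++++#############.
191 .....................+++######++##+#+##########+.
192 .......................+#######################..
193 ........................############.#########+..
194 .......................+####+#######.#########...
expected head axis end, mid=+3 level [346.2 177.3] edges [array([348.8, 174.1]), array([343.7, 180.5])] head start [359.1 186.7]
```

Emit:
carry_out --deltas '[[[0, 0, -1], 0], [[0, 0, -3], 0], [[0, 0, -6], 0], [[0, 0, -11], 0], [[0, 0, -16], 0], [[0, 0, -20], 0], [[0, 0, -20], 0], [[0, 0, -20], 0]]'

```text
t: 29.98
eef_pos: [0.5071, 0.2715, 0.2515]
tool_rot: [0.001, 0.979, -0.203, 0.005]
contact_force: [-0.1, -0.5, -1.6]
gripper_width: 0.502
```

```bash
python3 - <<'E'
from rst import *
rel(); b=read_camera("wrist"); c=get_calibration("wrist"); cv2.imwrite("pics/w20.png",b[:,:,::-1])
for r in range(90,300,5):
    row=b[r,220:305].astype(int); print(r,"".join("#" if x.sum()<250 else "C" if x[0]-x[2]>50 else "b" if x[0]-x[2]>14 else "." if x[2]-x[0]>8 else "w" for x in row))
for x in (-92.5,-52.5,-47.5,-38,38,47.5,55.5): print(x,proj(c,[*(S+X*(x+6)/1e3),.056]).round(1))
g=[int(b[r,int(proj(c,[*S,.056])[0])].astype(int).sum()) for r in range(90,300)]
print([(90+i,g[i-1],g[i]) for i in range(1,len(g)) if abs(g[i]-g[i-1])>45])
for q,cam in (("cassette_a","top"),("cassette_b","top"),("mould","top"),("cassette_a","scene"),("mould","scene"),("tamper","scene")):
    if cam!=globals().get("last"): read_camera(cam); last=cam
    print(q,cam,[(np.round(d["centre"]).tolist(),round(d["score"],2)) for d in models.spot_in(q,cam)[:4]])
E
```

```text
rest-rel TCP mm: x -10.2 y 1.6 h 194.0 [-0.0768 -0.5141 -1.56  ] [ 0.0332  0.0253 -0.0132] 0.5021297568168646
90 ..........bbwwwwwwCCCCCCCCCCCCCCCCCCCCCCCCCCCCCCCCCCCCCCCCCCCCCwwwwwwbb..............
95 ..........bbwwwwwwCCCCCCCCCCCCCCCCCCCCCCCCCCCCCCCCCCCCCCCCCCCCCwwwwwwbw..............
100 ..........bbwwwwwwCCCCCCCCCCCCCCCCCCCCCCCCCCCCCCCCCCCCCCCCCCCCCwwwwwwbw..............
105 ..........wbwwwwwwCCCCCCCCCbwwwwww...........wwwwwwwwwbCCCCCCCCwwwwwbbw..............
110 ..........wbwwwwwwbCCCCCCCCCbbbbbbbww.....wwwwwbbbbbbCCCCCCCCCbwwwwwbbw..............
115 ..........wbwwwwwwbCCCCCCCCCCCCCCCCwww.....wwwbCCCCCCCCCCCCCCCbwwwwwbbw..............
120 ..........wbwwwwwwwbCCCCCCCCCCCCCCCww......wwwbCCCCCCCCCCCCCCbbwwwwwbbw..............
125 ..........wbwwwwwwwwwwwwwwwwwwwwwwwwww.....wwwwwwwwwwwwwwwwwwwwwwwwwbbw..............
130 ...........bbwwwwwwwwwwwwwwwwwwwwwwwww.....wwwwwwwwwwwwwwwwwwwwwwwwwbb...............
135 ...........bbwwwwwwwwwwwwwwwwwwwwwwwww.....wwwwwwwwwwwwwwwwwwwwwwwwwbb...............
140 ...........bbwwwwwwwwwwwwwwwwwwwwwwwww.....wwwwwwwwwwwwwwwwwwbwwwwwwbw...............
14
[... 2732 characters left out ...]
.......................................................
-92.5 [261.2 235.5]
-52.5 [261.2 202. ]
-47.5 [261.2 197.7]
-38 [261.2 189.3]
38 [261.3 117.8]
47.5 [261.3 108.2]
55.5 [261.3  99.9]
[(102, 311, 365), (199, 385, 294), (201, 253, 359), (202, 359, 411), (205, 373, 269), (206, 269, 187), (237, 160, 280), (238, 280, 377)]
cassette_a top [([183.0, 195.0], 0.41), ([210.0, 262.0], 0.41)]
cassette_b top [([183.0, 195.0], 0.41), ([210.0, 262.0], 0.41)]
mould top [([156.0, 253.0], 0.61)]
cassette_a scene [([199.0, 172.0], 0.66), ([257.0, 298.0], 0.59)]
mould scene [([249.0, 216.0], 0.73), ([255.0, 297.0], 0.41)]
tamper scene [([194.0, 195.0], 0.65), ([177.0, 207.0], 0.6), ([198.0, 374.0], 0.58)]
```

```bash
python3 -c "
from station import bot
print(bot.hand_in())"
```

```text
the job is handed in; nothing more can be done
None
```

The tamper is lying level in both notches of the white warming rest, foot over the copper pad. The gripper is open and well clear, and the job was handed in at about 30 s of the 72 s allowed.

**What I did:** I gripped the hanging tamper by its head, slid it to the wide end of the keyhole slot and lifted it out. The tool could not be tilted, so I leaned the shaft against the block's lower notch and let the tamper pivot in the jaws to 45°. I parked it head up in both notches and let go. I then took it by the shaft, pivoted it level against the rest, pressed it into both notches and released it.

**Last checks:**
- **Position:** The final wrist picture, read as pixel values because my 12 viewings had run out, shows the tamper centred across the notches. Its middle is about 4 mm towards the pad, within the ±9.5 mm of play. It did not move when released.
- **Bystanders:** The networks found the two cassettes and the mould within about 3 pixels of where they were at the start. The yellow cassette was confirmed only in the scene camera; the top camera did not report it.
- **Forces:** The highest force reading I saw was about 17 N, while pressing the tamper level.

**Checks that did not agree:**
- **First levelling press:** It left the head a few degrees high, with the shaft slipping slightly in the pads. I pressed 5 mm further before letting go.
- **Position estimates:** The scene-camera estimate of where the tamper lay along the rest (+6 to +7 mm) differed from the final wrist reading by 2–3 mm.
- **Residual force:** The force sensor still read about 1.6 N downwards with the hand empty, which I took to be sensor error.

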